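# Pack the caramel jar and slide the gift box shut

## Task

Set the caramel jar (amber, gold cap) down in the empty nest of the wooden gift box, without dropping it, and let go. Then slide the lid shut along its grooves, over the sprung ridge at the mouth, until it latches fully home, flush with the box. The ridge takes a firm push, but the end board is thin: do not ram the lid into it, and leave the other jars and the pastries where they are.

Things in the scene. Friction and masses are not known exactly. Their poses are not given: they have to be found in the camera images.
- box: light wooden slide-top gift box, 124 x 204 mm, 63 mm high with the dark 170 x 250 x 8 mm packing board it is fixed on; 9 mm walls. Origin under the board's centre; y runs along the box towards its open mouth, x across it, z up. Inside 106 mm wide; three nests in a row along y, 62 mm apart, parted by 3 mm dividers 16 mm high. The nest at the closed end (-y) is empty and uncovered
- nest (a point): centre of the empty nest's floor (13 mm above the counter); the nest is 59 mm along y and 106 mm across x; the box's side walls rise 50 mm above this floor, so open fingers across x must stay within 53 mm of the middle. Its axes are the box's
- box_end (a point): middle of the box's mouth (outer face, low end wall), at the height of the lid's top: where lid_end lies when the lid is home and flush. Its axes are the box's; the lid shuts along -y
- lid: plywood lid 112 x 194.5 x 5 mm in the box's grooves (play 1 mm up, 2 mm each side), 85 to 110 mm out of the mouth; origin under its centre, y to its rear edge. Slides freely (under 2 N) until some 9 mm before home; there a bead under its rear climbs the sprung brass ridge: the push grows to 9-20 N, then the lid snaps home and the push falls. Short of the snap the ridge shoves it back out
- pull (a point): centre of the dark wooden pull on the lid: 46 mm across x, 14 mm along y, 20 mm high, its foot 10 mm below this point on the lid's top face; the lid's bare top runs on 30 mm behind it (+y) to the lid's rear edge
- lid_end (a point): middle of the lid's rear (+y) edge, on its top face; 37 mm behind the pull's centre
- end_board: thin board closing the grooves at the box's closed end (its frame and origin are the box's). A cork strip on it meets the lid's front edge at home and gives, under 5 N, for 3.5 mm past flush, then springs back; beyond that it is hard wood. The board splits if the lid is pressed or rammed on it with more than 14 N
- caramel: amber jar with a gold cap, 54 mm wide, 34 mm high, 95 g, standing on the counter; origin at the centre of its underside
- caramel_mid (a point): centre of the caramel jar, 17 mm above its underside
- raspberry_mid (a point): red jar with a white cap, leave alone: glass jar 54 mm wide, 34 mm high; this point is half-way up on its axis
- blueberry_mid (a point): dark blue jar with a black cap, leave alone: glass jar 54 mm wide, 34 mm high; this point is half-way up on its axis
- packed_lemon_mid (a point): yellow jar already packed in the middle nest, leave alone: glass jar 54 mm wide, 34 mm high; this point is half-way up on its axis
- packed_raspberry_mid (a point): red jar already packed in the nest at the mouth, leave alone: glass jar 54 mm wide, 34 mm high; this point is half-way up on its axis
- tart_top (a point): blueberry tart on a 100 mm square gold card, leave alone; this point is 30 mm above the counter on its axis
- eclair_mid (a point): coffee eclair on a black 55 x 150 mm tray, about 60 mm high, leave alone; this point is 22 mm above the counter at its middle
There are look-alikes about, which are no part of the job. What is shaped like the caramel but pink or turquoise is not meant.

How it is judged:
On the way, in this order (a step that is already met when the one before it is completed fails the run):
1. the caramel jar stands upright in the empty nest, let go and still (x of caramel_mid in the frame of nest between -0.028 and 0.028 m and y of caramel_mid in the frame of nest between -0.007 and 0.007 m and z of caramel_mid in the frame of nest between 0.012 and 0.022 m and angle between caramel_mid's own z axis and vertical below 0.12 rad and contact force between the fingers and caramel below 0.2 N and linear speed of caramel below 0.02 m/s), for 0.2 s.
2. the lid is past the ridge and home, with the jar still standing in its nest (y of lid_end in the frame of box_end between -0.0025 and 0.0025 m and z of lid_end in the frame of box_end between -0.003 and 0.003 m and x of caramel_mid in the frame of nest between -0.028 and 0.028 m and y of caramel_mid in the frame of nest between -0.007 and 0.007 m and z of caramel_mid in the frame of nest between 0.012 and 0.022 m and angle between caramel_mid's own z axis and vertical below 0.12 rad), for 0.2 s.
At the end, for the whole second after the job is handed in: the caramel jar stands upright (within 7 degrees) in its nest, within 7 mm of the nest's middle along the box; the lid lies in its grooves, latched, its rear edge within 2.5 mm of flush with the box's mouth; jar and lid at rest (all of step 2 and linear speed of each of lid, caramel below 0.02 m/s); the robot touches nothing.
It fails at once if the lid was pressed or rammed on the end board with more than 14 N (contact force between lid and end_board above 14 N).
It fails at once if the caramel jar was dropped into the box instead of set down (horizontal distance between caramel_mid and nest below 0.035 m and z of caramel_mid in the frame of nest below 0.05 m and linear speed of caramel above 0.5 m/s).
It fails at once if another jar or a pastry was moved by more than 20 mm (distance of any of raspberry_mid, blueberry_mid, packed_lemon_mid, packed_raspberry_mid, tart_top, eclair_mid from where it was at the start of the episode above 0.02 m).
It also fails if it takes over 67 s, if anything falls off the work surface, if the arm or the gripper's body presses on something with over 40 N, if the wrist force passes 120 N, or if a joint passes its speed limit or range.

## Robot

A 7-joint arm with a two-finger parallel gripper is mounted at the origin on the work surface. World frame = base frame: x ahead of the robot, y to its left, z up, the work surface at z = 0. Lengths are in m, angles in rad, forces in N, time in s.
With the tool pointing down it reaches from about 0.4 to 0.85 m from the base axis. Payload 6.9 kg.
Tool frame: the origin (TCP) lies midway between the tips of the shut fingers; the grasp point (between the pads) lies 19 mm behind it (manip.hold_point_z is the distance from the TCP to the grasp point, in m); z points along the fingers, y is the direction in which the jaws open and shut (so a half turn about z gives the same grasp; the last joint's range is limited). The gripper opens to 85 mm and grips with 20 to 120 N. Pads are 22 mm wide; open, the fingers measure 114 mm over their backs; the gripper's body (76 mm by 85 mm) begins 54 mm behind the grasp point. The pads swing forward as they close: fully open they stand 13 mm farther back than shut.
Start: joints at [1.379, 0.507, -0.238, 1.5, 0.126, 1.149, -0.155], TCP at [0.183, -0.597, 0.231] pointing down, gripper open.
Joint ranges: [-3.08, 3.08], [-0.24, 2.05], [-1.43, 1.35], [0, 2.5], [-1.52, 4.66], [0.17, 1.96], [-2.89, 2.89]. Speed limits (rad/s): [2.39, 2.39, 3.14, 3.14, 3.14, 3.14, 3.14].

## Interface

Orientations are given as a rotation vector (axis times angle).
In Python, from workcell import manip gives the robot as it stands. The module is installed in compiled form; this text tells all that it offers.
- The arm moves only by the shell command python3 -m handwheel 'ROWS' [OPENING]. ROWS is a JSON object of lists of equal length, an entry for each row: "linear": the shift along the tool's x, y, z normalised to -1 to 1, where 1 is 0.15 m, a list of three; "rot": the turn, a rotation vector about the tool's x, y, z normalised to -1 to 1, where 1 is 60 degrees, a list of three. A call has 1 to 20 rows; each row is the pose to reach, as a shift and turn from the pose commanded when the call began, along the tool's axes at that moment; what a row does not reach only later rows make up. A row lasts 1/12 s, in which the tool goes at most 41.7 mm and 7.16 degrees, less where a joint would pass 70% of its speed; a pose out of reach is approached as far as the arm can. A call with a number of a shift or a turn outside -1 to 1 is refused whole. A call with a gripper value outside its range is refused whole. OPENING is the opening, from 0 (shut) to 1 (fully open), set as the call begins (- or left out, the last holds). The fingers move at their own pace and stop on an object; the grip force is fixed at half the most. Time passes only in rows, so rows that repeat a pose let the fingers close. It gives the time, the measured TCP pose, the force and the opening at its end, in the units of the state.
- manip.state(): the state, without advancing time (a new reading comes with each control period).
- manip.capture(name): name is "side" or "top"; returns (picture, depth): 400x640x3 uint8, red, green, blue; 400x640 float32, m along the optical axis (not along the pixel's ray), 0 where there is no reading.
- manip.camera_params(name): a dict with "fov_y" (degrees; the focal length in pixels is half the picture's height over the tangent of half this angle, whatever the lens; pixels are square), "cx", "cy" (the principal point, pixels), "dist_coeffs" ([k1, k2, p1, p2, k3] as OpenCV has them; the pictures are not rectified), "xyz" and "orientation" of the camera in the world. Camera axes: x right, y down, z forward; pixel columns grow to the right and rows downward; lengths in m; the calibration is good to about 2 mm. A picture is of the moment at which its call begins. camera_params takes no time and is no camera call.
- manip.job_done(): hands the job in, once; it reports no verdict.
Trained networks look in the newest picture that a camera, given by its name, has taken for a name from the list of things; names that differ only in an ending like _2 or _b are one class to them, and where a whole thing is asked for, a point or a joint stands for the part that bears it (a point fixed in the world has none). Each returns a list of dicts, best first, with "score" (0 to 1); they miss things now and then, are a little off and sometimes report something else, mostly with a low value. They report only what shows in the picture. A call takes as long as a camera call. They do not tell look-alikes from the thing itself.
- manip.boxes_of(name, camera): "rect" ([left, top, width, height] in pixels, round what is visible of it).
- manip.tip_of(name, camera): "pixel" ([column, row] in pixels: a listed point, or the origin of a listed thing).
The state is a dict: "time_s": time; "joints": joint angles; "qvel": joint speeds; "tau": joint torques, N m; "eef_pos": TCP position; "ee_rot": TCP orientation; "ft_force": force on the tool from outside, world axes, zero at the start; "torque": the same for the moment, N m; "grip_width": opening from 0.0 (shut) to 1.0 (fully open).
Only numpy, scipy, OpenCV 4.12 (cv2) and the standard library are available. Lean on these libraries where they do the work, as an engineer would, in place of code of your own. Each camera call takes 0.05 s, during which the arm holds its last target.

## Working session

There is one attempt and no reset: what is moved stays moved. The work goes in short steps, Python scripts to look and compute and a shell command to move; the robot and the scene stay as the last step left them, time stands still between calls to the robot, and variables do not carry over. Pictures are saved under pics/ and viewed, and the job is handed in when it is done.

```bash
mkdir -p pics; ls
python3 - <<'E'
from workcell import manip
import cv2,numpy as np
print(manip.state(), manip.hold_point_z)
for n in("side","top"):
    p,d=manip.capture(n); print(n,manip.camera_params(n)); cv2.imwrite(f"pics/{n}0.png",p[:,:,::-1]); np.savez(f"pics/{n}0.npz",p=p,d=d)
E
```

```text
pics
{'time_s': 0.0, 'joints': array([ 1.37849034,  0.50833817, -0.23749221,  1.50116272,  0.12567981,
        1.1489097 , -0.15482449]), 'qvel': array([-0.00085017, -0.00028308,  0.00018236,  0.00164592, -0.00030197,
        0.00012822,  0.00041735]), 'tau': array([-4.47482635e-04, -6.20600080e+01, -2.18682200e+00, -2.49652648e+01,
        1.25320401e-02,  1.19069737e-02, -1.85710246e-05]), 'eef_pos': array([ 0.18314961, -0.59701565,  0.23041803]), 'ee_rot': array([-3.10505191e+00, -4.65734886e-01,  4.82306932e-04]), 'ft_force': array([ 0.38559675,  0.09848989, -0.57392553]), 'torque': array([-0.01369237, -0.00468261,  0.01999288]), 'grip_width': 1.0043386318063752} 0.0187
side {'fov_y': 44.68942348899307, 'cx': 314.92809046105356, 'cy': 191.4412966463628, 'dist_coeffs': array([-0.05140102,  0.        ,  0.        ,  0.        ,  0.        ]), 'xyz': array([ 0.26694662, -1.19097844,  0.93063326]), 'orientation': array([-2.15700336,  0.24382276, -0.1633727 ])}
top {'fov_y': 49.077342630475876, 'cx': 320.64729703540445, 'cy': 200.21124378575402, 'dist_coeffs': array([-0.08874153,  0.        ,  0.        ,  0.        ,  0.        ]), 'xyz': array([0.49855929, 0.00662195, 1.16633647]), 'orientation': array([-2.1900397 ,  2.17232643, -0.08978005])}
```

View pics/top0.png

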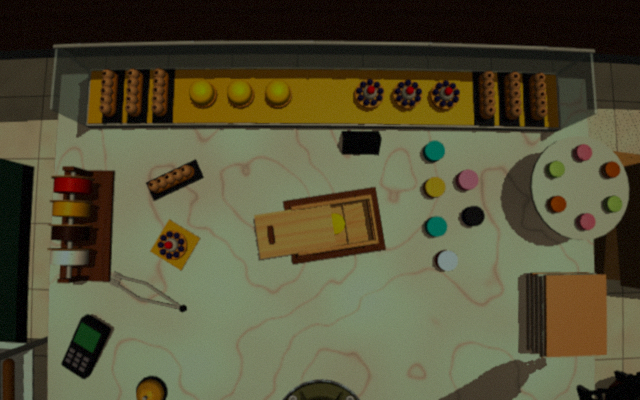

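View pics/side0.png

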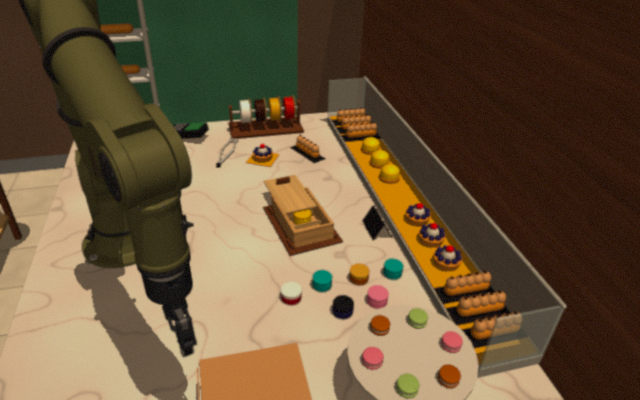

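```bash
cat > h.py <<'E'
import numpy as np,cv2
from scipy.spatial.transform import Rotation as R
from workcell import manip
def cam(n):
    c=manip.camera_params(n); f=200/np.tan(np.radians(c["fov_y"]/2))
    K=np.array([[f,0,c["cx"]],[0,f,c["cy"]],[0,0,1]]); return K,c["dist_coeffs"],R.from_rotvec(c["orientation"]).as_matrix(),c["xyz"]
def ray(n,px):
    K,D,M,t=cam(n); u=cv2.undistortPoints(np.array(px,float).reshape(-1,1,2),K,D)[:,0]
    return np.c_[u,np.ones(len(u))]@M.T,t
def atz(n,px,z):
    r,t=ray(n,px); return t+r*((z-t[2])/r[:,2])[:,None]
def cloud(n,d):
    v,u=np.mgrid[:400,:640]; r,t=ray(n,np.c_[u.ravel(),v.ravel()]); return (t+r*d.ravel()[:,None]).reshape(400,640,3)
def proj(n,P):
    K,D,M,t=cam(n); return cv2.projectPoints((np.atleast_2d(P)-t)@M,np.zeros(3),np.zeros(3),K,D)[0][:,0]
E
python3 - <<'E'
from h import *
Z={"caramel_mid":.017,"nest":.013,"pull":.073,"lid_end":.063,"box_end":.063,"raspberry_mid":.017,"blueberry_mid":.017,"packed_lemon_mid":.03}
for n in("side","top"):
    for k,z in Z.items():
        for r in manip.tip_of(k,n)[:4]: print(n,k,round(r["score"],2),np.round(r["pixel"],1),np.round(atz(n,r["pixel"],z)[0],4))
p=np.load("pics/top0.npz")["p"]
c1=cv2.resize(p[130:280,400:500],None,fx=4,fy=4,interpolation=cv2.INTER_CUBIC)
c2=cv2.resize(p[180:270,245:395],None,fx=5,fy=5,interpolation=cv2.INTER_CUBIC)
cv2.imwrite("pics/c1.png",c1[:,:,::-1]);cv2.imwrite("pics/c2.png",c2[:,:,::-1])
E
```

```text
side caramel_mid 0.88 [393.5 270.4] [ 0.7264 -0.3011  0.017 ]
side caramel_mid 0.77 [356.8 268.9] [ 0.6302 -0.274   0.017 ]
side caramel_mid 0.7 [375.5 296.5] [ 0.646 -0.382  0.017]
side caramel_mid 0.62 [322.7 280.5] [ 0.5283 -0.2973  0.017 ]
side nest 0.59 [308.5 234.4] [ 0.5361 -0.0976  0.013 ]
side pull 0.62 [279.2 180.3] [0.4878 0.1201 0.073 ]
side pull 0.52 [302.2 215.1] [ 0.5205 -0.0783  0.073 ]
side lid_end 0.91 [276.6 177.6] [0.4849 0.1533 0.063 ]
side lid_end 0.24 [360.6 271.8] [ 0.6182 -0.3326  0.063 ]
side raspberry_mid 0.61 [290.9 294.1] [ 0.4366 -0.3276  0.017 ]
side blueberry_mid 0.67 [308.1 234.4] [ 0.5337 -0.1021  0.017 ]
side blueberry_mid 0.55 [342.6 305.9] [ 0.5547 -0.3944  0.017 ]
side packed_lemon_mid 0.6 [300.9 215.1] [ 0.5293 -0.0217  0.03  ]
side packed_lemon_mid 0.59 [279.8 180.3] [0.5009 0.1854 0.03  ]
side packed_lemon_mid 0.16 [305.2 145.2] [0.6403 0.4105 0.03  ]
top caramel_mid 0.94 [430.3 150.5] [ 0.7271 -0.2875  0.017 ]
top caramel_mid 0.91 [464.4 182.6] [ 0.6415 -0.3784  0.017 ]
top caramel_mid 0.74 [430.9 184.5] [ 0.6355 -0.2877  0.017 ]
top caramel_mid 0.54 [430.7 224.7] [ 0.5288 -0.2859  0.017 ]
top nest 0.77 [355.7 222.9] [ 0.5324 -0.0879  0.013 ]
top pull 0.87 [270.8 233.4] [0.5027 0.1285 0.073 ]
top lid_end 0.63 [256.7 236.2] [0.4954 0.1651 0.063 ]
top lid_end 0.19 [298.  232.2] [0.5064 0.0612 0.063 ]
top raspberry_mid 0.89 [445.6 260.4] [ 0.4352 -0.3248  0.017 ]
top raspberry_mid 0.75 [432.4 184.3] [ 0.6361 -0.2917  0.017 ]
top raspberry_mid 0.66 [172.5 245.7] [0.4676 0.3948 0.017 ]
top raspberry_mid 0.16 [260.6 236.8] [0.4938 0.1614 0.017 ]
top blueberry_mid 0.81 [471.1 215.9] [ 0.5527 -0.3949  0.017 ]
top packed_lemon_mid 0.49 [330.3 221.3] [ 0.5355 -0.0205  0.03  ]
```

View pics/c1.png

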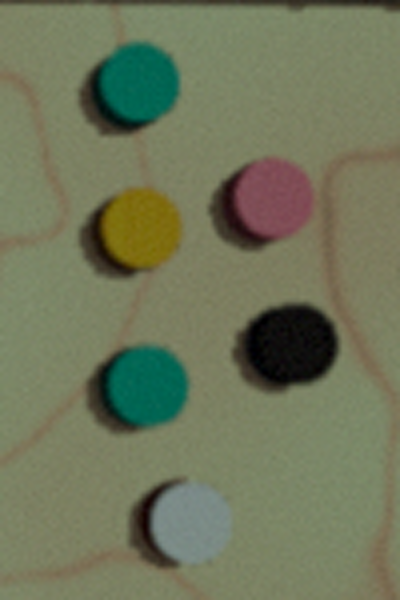

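View pics/c2.png

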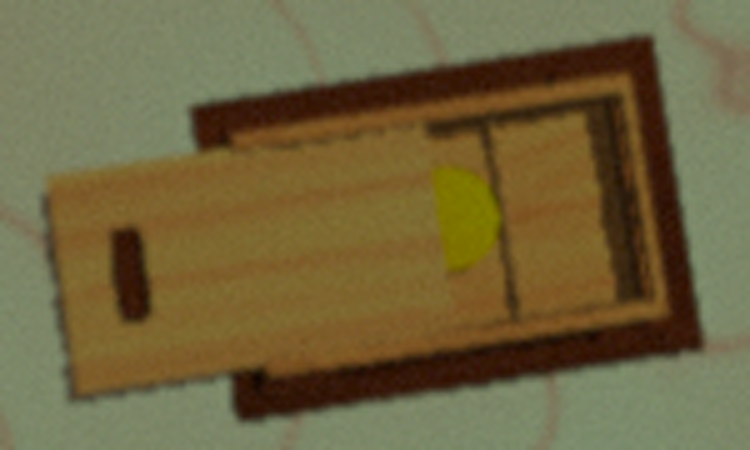

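Caramel candidates in the top picture are turquoise (433,151), gold (435,187), pink (467,180) and turquoise (436,227). Only the gold cap at (435,187) fits the description, and the crop confirms it. The box mouth, with the lid sticking out, faces image left. The empty nest is at about (362,220). Next I'll refine the poses.

Run:
```python
from h import *
for n in("top","side"):
    q=np.load(f"pics/{n}0.npz");p,d=q["p"],q["d"];C=cloud(n,d)
    hsv=cv2.cvtColor(p,cv2.COLOR_RGB2HSV)
    # board: dark brown, near box; 
    for nm,c in (("car",(435,187) if n=="top" else (359,273)),):
        u,v=c; m=np.zeros((400,640),bool); m[v-22:v+22,u-22:u+22]=1
        g=m&(hsv[...,0]>12)&(hsv[...,0]<30)&(hsv[...,1]>170)
        if n=="side": g&=C[...,2]>0.028
        P=C[g]; print(n,g.sum(),np.median(P[:,2]),"depth mean",P.mean(0).round(4), "midrange",((P.min(0)+P.max(0))/2).round(4))
        vv,uu=np.nonzero(g); print(" px bbox centre->z.034",atz(n,[[uu.mean(),vv.mean()]],.034).round(4), hsv[v,u])
    B=(C[...,0]>.38)&(C[...,0]<.68)&(C[...,1]>-.2)&(C[...,1]<.22)&(d>0)
    for lo,hi,l in((.004,.012,"board"),(.058,.068,"top"),(.076,.09,"pull"),(.045,.054,"45-54")):
        g=B&(C[...,2]>lo)&(C[...,2]<hi)
        if g.sum()<5: print(l,g.sum());continue
        P=C[g]; r=cv2.minAreaRect((P[:,:2]*1000).astype(np.float32)); print(n,l,g.sum(),np.median(P[:,2]).round(4),np.round(r[0],1),np.round(r[1],1),round(r[2],2), P[:,:2].mean(0).round(4))
    h=np.histogram(C[B][:,2],bins=np.arange(-.006,.1,.004)); print(list(zip(h[1].round(3),h[0])))
```

```text
top 327 0.033527553182626235 depth mean [ 0.6265 -0.2899  0.0394] midrange [ 0.5763 -0.156   0.5839]
 px bbox centre->z.034 [[ 0.6271 -0.2914  0.034 ]] [ 26 220 125]
top board 2170 0.0079 [529.3  10.4] [417.6 297.3] 89.99 [ 0.5288 -0.0436]
top top 1111 0.061 [518.2  17.1] [124.4 300.2] 9.25 [ 0.5209 -0.0105]
top pull 18 0.077 [500.  129.9] [38.2 10.6] 8.65 [0.4982 0.1304]
top 45-54 877 0.0527 [517.5  21. ] [112.3 294.6] 9.25 [0.5116 0.0597]
[(np.float64(-0.006), np.int64(2152)), (np.float64(-0.002), np.int64(6402)), (np.float64(0.002), np.int64(1936)), (np.float64(0.006), np.int64(1107)), (np.float64(0.01), np.int64(986)), (np.float64(0.014), np.int64(390)), (np.float64(0.018), np.int64(146)), (np.float64(0.022), np.int64(61)), (np.float64(0.026), np.int64(44)), (np.float64(0.03), np.int64(25)), (np.float64(0.034), np.int64(13)), (np.float64(0.038), np.int64(14)), (np.float64(0.042), np.int64(77)), (np.float64(0.046), np.int64(146)), (np.float64(0.05), np.int64(698)), (np.float64(0.054), np.int64(2183)), (np.float64(0.058), np.int64(696)), (np.float64(0.062), np.int64(389)), (np.floa
[... 937 characters left out ...]
np.float64(0.018), np.int64(181)), (np.float64(0.022), np.int64(137)), (np.float64(0.026), np.int64(134)), (np.float64(0.03), np.int64(119)), (np.float64(0.034), np.int64(100)), (np.float64(0.038), np.int64(89)), (np.float64(0.042), np.int64(120)), (np.float64(0.046), np.int64(167)), (np.float64(0.05), np.int64(243)), (np.float64(0.054), np.int64(805)), (np.float64(0.058), np.int64(386)), (np.float64(0.062), np.int64(246)), (np.float64(0.066), np.int64(40)), (np.float64(0.07), np.int64(20)), (np.float64(0.074), np.int64(25)), (np.float64(0.078), np.int64(2)), (np.float64(0.082), np.int64(0)), (np.float64(0.086), np.int64(0)), (np.float64(0.09), np.int64(0)), (np.float64(0.094), np.int64(0))]
```

Run:
```python
from h import *
q=np.load("pics/top0.npz");p,d=q["p"],q["d"]
def c2(l): return np.array(l,float)/5+[245-.4,180-.4]
P=atz("top",c2([(652,37),(703,347),(238,418),(192,106)]),.008)[:,:2]; print("board corners",P.round(4),"c",P.mean(0).round(4))
for i in range(4): v=P[(i+1)%4]-P[i]; print(np.linalg.norm(v).round(4), np.degrees(np.arctan2(v[1],v[0])).round(2))
hsv=cv2.cvtColor(p,cv2.COLOR_RGB2HSV)
m=np.zeros((400,640),np.uint8); m[182:268,280:392]=1
b=((p.sum(2)<130)&(p[...,0]>p[...,1]*1.2)&(m>0)).astype(np.uint8)
n,l,s,_=cv2.connectedComponentsWithStats(b); i=1+s[1:,4].argmax(); vv,uu=np.nonzero(l==i)
W=atz("top",np.c_[uu,vv],.008)[:,:2]; r=cv2.minAreaRect((W*1000).astype(np.float32)); print("mask",s[i],r)
# rim corners closed end
print("rim far end",atz("top",c2([(632,72),(668,315)]),.063).round(4))
print("lid rear corners",atz("top",c2([(48,178),(73,397)]),.057).round(4), "pull top", atz("top",c2([(111,230),(135,227),(150,316),(123,322)]),.077).round(4))
th=np.radians(9.2)
for pz,nm in ((0.008,"b"),):
  c=P.mean(0); M=np.array([[np.cos(th),-np.sin(th)],[np.sin(th),np.cos(th)]])
  print("nest",c+M@[0,-.062],"end",c+M@[0,.102])
  # divider check
  print("overlay")
  im=cv2.resize(p[180:270,245:395],None,fx=5,fy=5,interpolation=cv2.INTER_CUBIC)[:,:,::-1].copy()
  def dr(pts,z,col):
    w=np.c_[(c+np.array(pts)@M.T),np.full(len(pts),z)]; x=(proj("top",w)-[245-.4,180-.4])*5
    cv2.polylines(im,[x.astype(int).reshape(-1,1,2)],True,col,1)
  R=lambda a,b,y0=0:[(-a,y0-b),(a,y0-b),(a,y0+b),(-a,y0+b)]
  dr(R(.085,.125),.008,(255,0,0)); dr(R(.062,.102),.063,(0,255,0)); dr(R(.053,.0295,-.062),.013,(255,255,0)); dr(R(.053,.0015,-.031),.029,(0,0,255))
  dr(R(.027,.027,-.062),.013,(255,0,255))
  cv2.imwrite("pics/ov.png",im)
```

```text
board corners [[ 0.6285 -0.1396]
 [ 0.4643 -0.1664]
 [ 0.4253  0.0783]
 [ 0.5896  0.1048]] c [ 0.5269 -0.0307]
0.1664 -170.72
0.2478 99.04
0.1664 9.15
0.2475 -80.96
mask [ 284  188  101   76 1381] ((526.09033203125, -30.192962646484375), (165.6549530029297, 245.91244506835938), 9.253849983215332)
rim far end [[ 0.6044 -0.1225  0.063 ]
 [ 0.4818 -0.1406  0.063 ]]
lid rear corners [[0.5485 0.1733 0.057 ]
 [0.4381 0.1587 0.057 ]] pull top [[0.522  0.1384 0.077 ]
 [0.5236 0.1264 0.077 ]
 [0.4795 0.1183 0.077 ]
 [0.4764 0.1317 0.077 ]]
nest [ 0.53681395 -0.09193669] end [0.51059343 0.06995365]
overlay
```

View pics/ov.png

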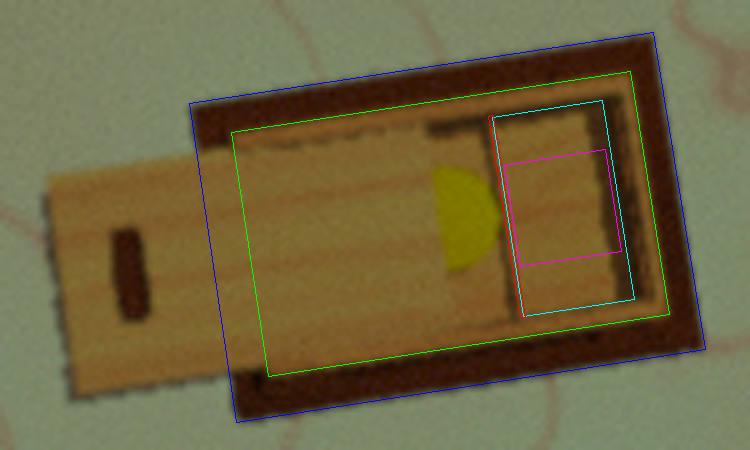

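```bash
cat > ov.py <<'E'
from h import *
c=np.array([.5269,-.0307]); th=np.radians(9.2); M=np.array([[np.cos(th),-np.sin(th)],[np.sin(th),np.cos(th)]])
def overlay(n,p,roi,s,out,extra=(),jar=None):
    x0,y0,x1,y1=roi
    im=cv2.resize(p[y0:y1,x0:x1],None,fx=s,fy=s,interpolation=cv2.INTER_CUBIC)[:,:,::-1].copy()
    def dr(w,col):
        x=(proj(n,w)-[x0-.5,y0-.5])*s; cv2.polylines(im,[x.astype(int).reshape(-1,1,2)],True,col,1)
    def rect(a,b,y,z,col):
        pts=np.array([(-a,y-b),(a,y-b),(a,y+b),(-a,y+b)]); dr(np.c_[c+pts@M.T,np.full(4,z)],col)
    rect(.085,.125,0,.008,(255,0,0)); rect(.062,.102,0,.063,(0,255,0)); rect(.053,.0295,-.062,.013,(255,255,0))
    for e in extra: rect(*e)
    if jar is not None:
        a=np.linspace(0,2*np.pi,40)
        for z,r in((jar[2]-.017,.027),(jar[2]+.017,.027)): dr(np.c_[jar[0]+r*np.cos(a),jar[1]+r*np.sin(a),np.full(40,z)],(255,255,255))
    cv2.imwrite(out,im)
E
python3 - <<'E'
from ov import *
q=np.load("pics/side0.npz")["p"]
overlay("side",q,(250,160,410,310),4,"pics/ovs.png",jar=(.6268,-.2925,.017))
t=np.load("pics/top0.npz")["p"]
overlay("top",t,(400,140,500,240),5,"pics/ovt.png",jar=(.6268,-.2925,.017))
E
```

```text
(no output)
```

View pics/ovs.png

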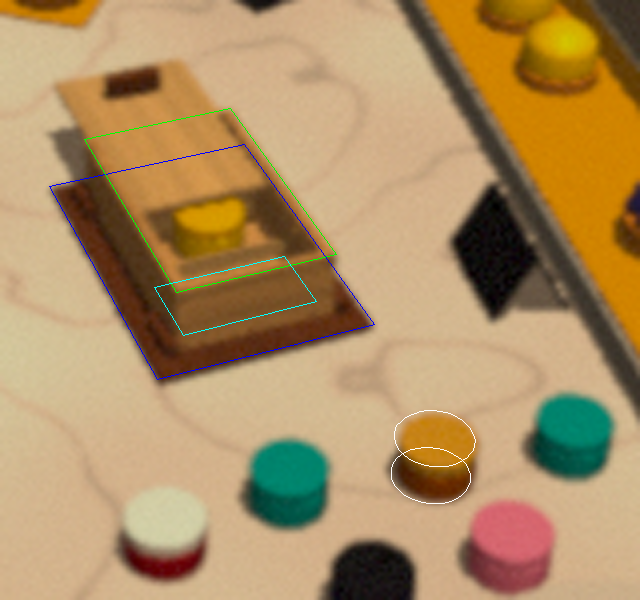

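View pics/ovt.png

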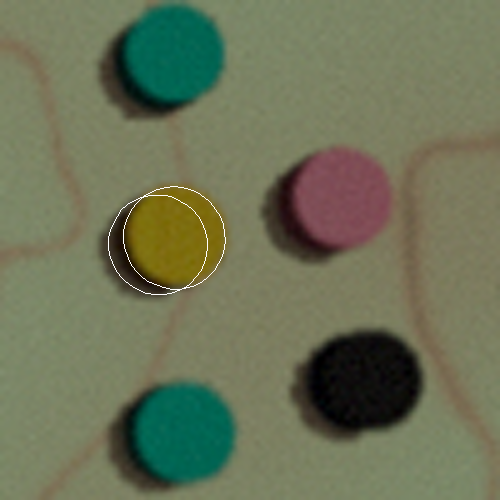

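Run:
```python
from h import *
s=manip.state(); print(proj("top",s["eef_pos"]),proj("side",s["eef_pos"]))
d=np.load("pics/top0.npz")["d"]; C=cloud("top",d)
for a in((570,310),(600,345),(535,300),(540,320),(580,170),(500,375)): print(a,C[a[1],a[0]].round(3))
T=R.from_rotvec(s["ee_rot"]).as_matrix(); print(T.round(3))
g=(C[...,2]>.1)&(C[...,0]<.75)&(C[...,0]>.15)&(abs(C[...,1])<.75)&(d>0)
im=np.zeros((400,640,3),np.uint8); im[g]=255; cv2.imwrite("pics/hi.png",im)
```

```text
[[593.99504955 379.9561431 ]] [[179.68837848 339.90594574]]
(570, 310) [ 0.318 -0.611  0.111]
(600, 345) [ 0.228 -0.694  0.106]
(535, 300) [ 0.335 -0.551  0.049]
(540, 320) [ 0.288 -0.55   0.077]
(580, 170) [ 0.663 -0.639  0.125]
(500, 375) [ 0.128 -0.478 -0.002]
[[ 0.956  0.293  0.   ]
 [ 0.293 -0.956  0.   ]
 [ 0.     0.    -1.   ]]
```

View pics/hi.png

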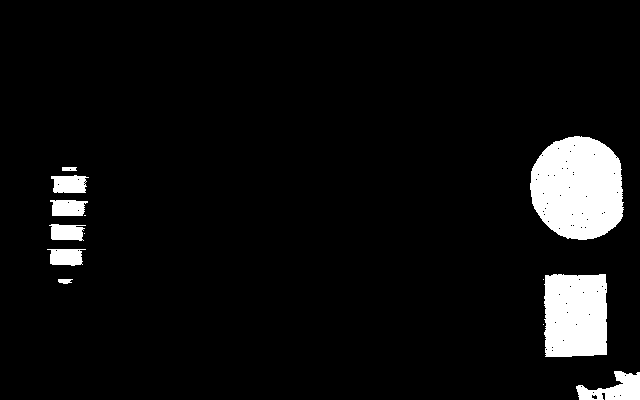

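```bash
cat > go.py <<'E'
import sys
from h import *
def delta(pos,yaw_deg):
    """pos: target TCP, yaw of tool y axis in world (deg), tool down"""
    s=manip.state(); T=R.from_rotvec(s["ee_rot"]).as_matrix()
    y=np.array([np.cos(np.radians(yaw_deg)),np.sin(np.radians(yaw_deg)),0]); z=np.array([0,0,-1.]); G=np.c_[np.cross(y,z),y,z]
    dl=T.T@(np.array(pos)-s["eef_pos"])/.15; dr=np.degrees(R.from_matrix(T.T@G).as_rotvec())/60
    print("t",round(s["time_s"],2),"pos",s["eef_pos"].round(4),"F",s["ft_force"].round(2),"open",round(s["grip_width"],3),"j",s["joints"].round(2)); print("lin",dl.round(4),"rot",dr.round(4))
if __name__=="__main__":
    a=list(map(float,sys.argv[1:])); delta(a[:3],a[3])
E
python3 go.py .627 -.292 .12 9.2
python3 -m handwheel '{"linear":[[0.15,-0.05,0],[0.35,-0.1,0],[0.6,-0.18,0],[0.85,-0.25,0],[1,-0.3,0],[1,-0.3,0],[1,-0.3,0],[1,-0.3,0],[1,-0.3,0]],"rot":[[0,0,-0.1],[0,0,-0.2],[0,0,-0.3],[0,0,-0.4],[0,0,-0.5],[0,0,-0.6],[0,0,-0.7],[0,0,-0.7],[0,0,-0.7]]}' 0.9
python3 go.py .627 -.292 .12 9.2
```

```text
t 0.9 pos [ 0.1834 -0.5975  0.2313] F [-0.18 -0.02  0.51] open 1.002 j [ 1.38  0.51 -0.24  1.5   0.13  1.15 -0.15]
lin [ 3.4249 -1.0794  0.7421] rot [ 0.    -0.    -1.369]
time_s: 1.65
eef_pos: [0.3133, -0.5107, 0.2312]
ee_rot: [-2.736, -1.543, -0.0]
ft_force: [0.1, -0.2, 0.5]
grip_width: 0.898
t 1.65 pos [ 0.3133 -0.5107  0.2312] F [ 0.05 -0.17  0.54] open 0.898 j [ 1.26  0.49 -0.45  1.57  0.22  1.14  0.22]
lin [2.3292 1.0361 0.7417] rot [-0.000e+00 -1.000e-04 -6.724e-01]
```

```bash
python3 -m handwheel '{"linear":[[0.15,0.07,0],[0.35,0.15,0.05],[0.6,0.27,0.1],[0.85,0.38,0.15],[1,0.44,0.2],[1,0.44,0.2],[1,0.44,0.2]],"rot":[[0,0,-0.1],[0,0,-0.2],[0,0,-0.3],[0,0,-0.4],[0,0,-0.5],[0,0,-0.6],[0,0,-0.67]]}'
python3 go.py .627 -.292 .12 9.2
```

```text
time_s: 2.23
eef_pos: [0.4488, -0.4139, 0.2008]
ee_rot: [-2.028, -2.398, -0.002]
ft_force: [-0.6, -0.7, 0.4]
grip_width: 0.901
t 2.23 pos [ 0.4488 -0.4139  0.2008] F [-0.56 -0.69  0.37] open 0.901 j [ 1.09  0.56 -0.63  1.58  0.36  1.12  0.54]
lin [0.6036 1.3063 0.5394] rot [ 0.0002 -0.0012  0.0059]
```

```bash
python3 -m handwheel '{"linear":[[0.07,0.15,0.03],[0.16,0.35,0.1],[0.28,0.6,0.2],[0.39,0.85,0.3],[0.46,1,0.4],[0.46,1,0.4],[0.46,1,0.4]],"rot":[[0,0,0],[0,0,0],[0,0,0],[0,0,0],[0,0,0],[0,0,0],[0,0,0]]}'
python3 go.py .627 -.292 .1 9.2
```

```text
time_s: 2.82
eef_pos: [0.5849, -0.3215, 0.1398]
ee_rot: [-2.033, -2.392, -0.001]
ft_force: [-0.3, -1.0, 0.2]
grip_width: 0.902
t 2.82 pos [ 0.5849 -0.3215  0.1398] F [-0.32 -1.    0.24] open 0.902 j [ 0.79  0.7  -0.59  1.49  0.41  1.08  0.27]
lin [0.1483 0.3088 0.2655] rot [-0.0013 -0.002   0.0011]
```

```bash
python3 -m handwheel '{"linear":[[0.07,0.15,0.1],[0.148,0.309,0.2],[0.148,0.309,0.26],[0.148,0.309,0.26],[0.148,0.309,0.26]],"rot":[[0,0,0],[0,0,0],[0,0,0],[0,0,0],[0,0,0]]}'
python3 go.py .627 -.292 .004 9.2
python3 - <<'E'
from ov import *
s=manip.state(); e=s["eef_pos"]
for n,roi in(("top",(400,140,500,240)),("side",(310,200,450,320))):
    p,d=manip.capture(n); overlay(n,p,roi,5,f"pics/g_{n}.png",jar=(.627,-.292,.017)); print(proj(n,[e]))
E
```

```text
time_s: 3.23
eef_pos: [0.625, -0.2961, 0.1022]
ee_rot: [-2.038, -2.39, 0.003]
ft_force: [-1.5, -0.3, 0.4]
grip_width: 0.898
t 3.23 pos [ 0.625  -0.2961  0.1022] F [-1.51 -0.29  0.45] open 0.898 j [ 0.71  0.76 -0.56  1.46  0.44  1.04  0.2 ]
lin [0.0251 0.0186 0.6547] rot [-0.0017  0.0007 -0.0021]
[[443.02000904 184.76786403]]
[[359.91805401 250.67140896]]
```

View pics/g_side.png

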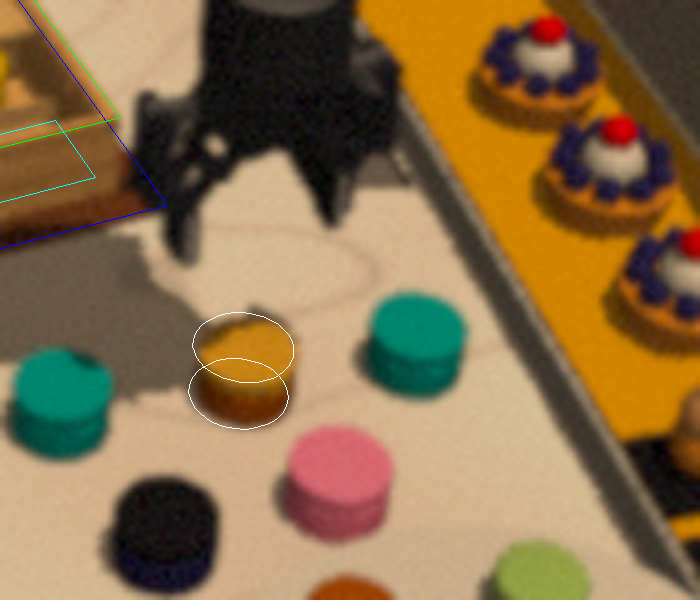

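View pics/g_top.png

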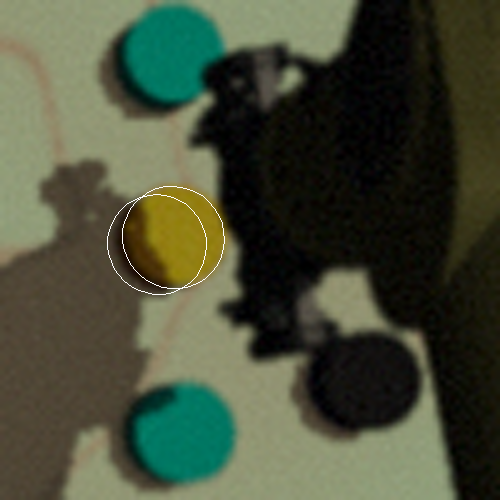

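```bash
python3 -m handwheel '{"linear":[[0.01,0.01,0.08],[0.02,0.02,0.2],[0.022,0.021,0.33],[0.022,0.021,0.45],[0.022,0.021,0.55],[0.022,0.021,0.62],[0.022,0.021,0.65],[0.022,0.021,0.65],[0.022,0.021,0.65],[0.022,0.021,0.65]],"rot":[[0,0,0],[0,0,0],[0,0,0],[0,0,0],[0,0,0],[0,0,0],[0,0,0],[0,0,0],[0,0,0],[0,0,0]]}'
python3 go.py .6275 -.2928 .004 9.2
```

```text
time_s: 4.17
eef_pos: [0.6296, -0.2906, 0.0059]
ee_rot: [2.034, 2.392, 0.001]
ft_force: [0.8, -0.1, 0.6]
grip_width: 0.9
t 4.17 pos [ 0.6296 -0.2906  0.0059] F [ 0.79 -0.12  0.62] open 0.9 j [ 0.67  0.87 -0.51  1.53  0.51  0.87  0.14]
lin [-0.0121 -0.0165  0.0125] rot [0.0015 0.0007 0.0007]
```

```bash
python3 -m handwheel '{"linear":[[-0.012,-0.016,0.005],[-0.012,-0.016,0.005],[-0.012,-0.016,0.005]],"rot":[[0,0,0],[0,0,0],[0,0,0]]}'
python3 go.py .6275 -.2928 .005 9.2
python3 - <<'E'
from ov import *
p,d=manip.capture("side"); overlay("side",p,(310,200,450,320),5,"pics/g2.png",jar=(.627,-.292,.017))
E
```

```text
time_s: 4.42
eef_pos: [0.6268, -0.2931, 0.0045]
ee_rot: [2.035, 2.392, -0.0]
ft_force: [-0.2, 0.2, 0.1]
grip_width: 0.902
t 4.42 pos [ 0.6268 -0.2931  0.0045] F [-0.24  0.17  0.1 ] open 0.902 j [ 0.68  0.87 -0.51  1.54  0.51  0.87  0.14]
lin [ 0.001   0.0046 -0.0031] rot [0.0003 0.0006 0.0004]
```

View pics/g2.png

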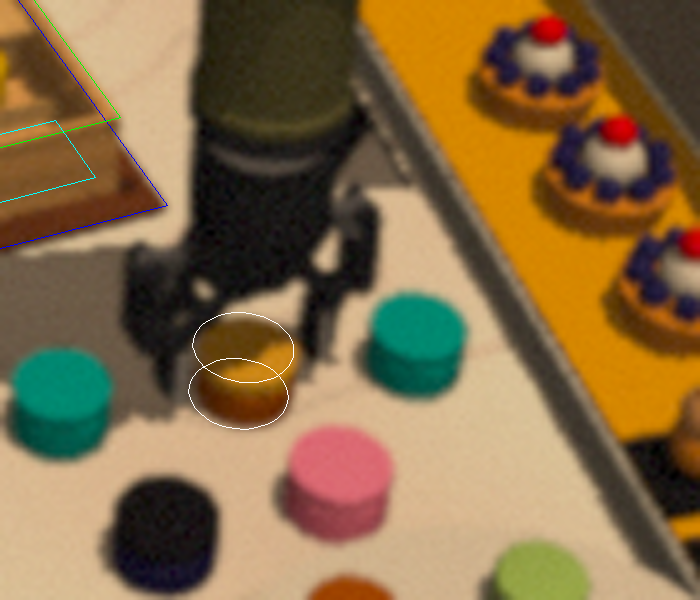

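The fingers straddle the gold-capped jar and stay clear of its neighbours. I'll close and lift a little.

```bash
python3 -m handwheel '{"linear":[[0,0,0],[0,0,0],[0,0,0],[0,0,0],[0,0,0],[0,0,0],[0,0,0],[0,0,0]],"rot":[[0,0,0],[0,0,0],[0,0,0],[0,0,0],[0,0,0],[0,0,0],[0,0,0],[0,0,0]]}' 0
python3 go.py .6275 -.2928 .005 9.2
python3 -m handwheel '{"linear":[[0,0,-0.05],[0,0,-0.15],[0,0,-0.3],[0,0,-0.5],[0,0,-0.7],[0,0,-0.8],[0,0,-0.8],[0,0,-0.8]],"rot":[[0,0,0],[0,0,0],[0,0,0],[0,0,0],[0,0,0],[0,0,0],[0,0,0],[0,0,0]]}'
python3 go.py .5368 -.0919 .125 9.2
python3 - <<'E'
from ov import *
p,d=manip.capture("side"); overlay("side",p,(310,160,450,280),5,"pics/g3.png")
E
```

```text
time_s: 5.13
eef_pos: [0.6273, -0.2925, 0.0046]
ee_rot: [2.034, 2.393, 0.001]
ft_force: [-0.0, -0.0, 5.4]
grip_width: 0.617
t 5.13 pos [ 0.6273 -0.2925  0.0046] F [-0.   -0.01  5.36] open 0.617 j [ 0.68  0.87 -0.51  1.54  0.51  0.87  0.14]
lin [-0.0021  0.0008 -0.0026] rot [0.0008 0.0004 0.0011]
time_s: 5.8
eef_pos: [0.6269, -0.2926, 0.1246]
ee_rot: [2.034, 2.393, 0.0]
ft_force: [-0.2, -0.3, -1.0]
grip_width: 0.619
t 5.8 pos [ 0.6269 -0.2926  0.1246] F [-0.22 -0.31 -0.95] open 0.619 j [ 0.71  0.74 -0.57  1.44  0.43  1.08  0.21]
lin [ 1.4175 -0.3778 -0.0039] rot [0.0007 0.0007 0.001 ]
```

View pics/g3.png

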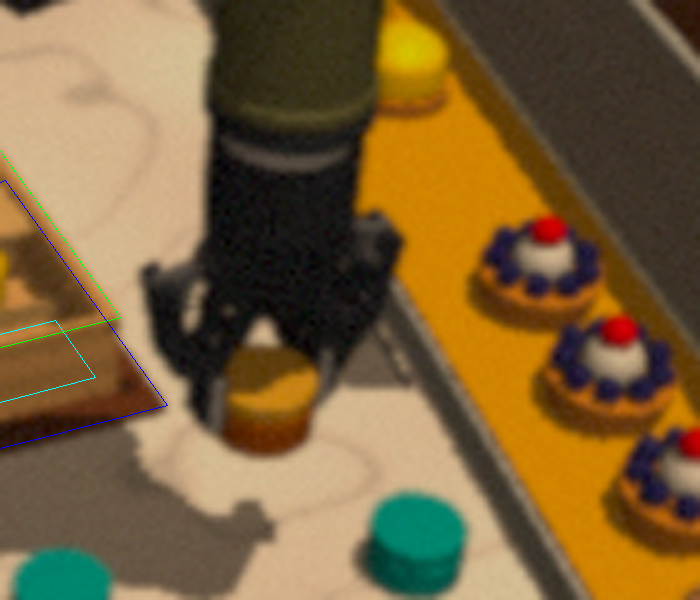

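```bash
python3 -m handwheel '{"linear":[[0.05,-0.01,0],[0.15,-0.04,0],[0.3,-0.08,0],[0.5,-0.13,0],[0.7,-0.19,0],[0.85,-0.23,0],[0.95,-0.25,0],[1,-0.26,0],[1,-0.26,0]],"rot":[[0,0,0],[0,0,0],[0,0,0],[0,0,0],[0,0,0],[0,0,0],[0,0,0],[0,0,0],[0,0,0]]}'
python3 go.py .5368 -.0919 .125 9.2
```

```text
time_s: 6.6
eef_pos: [0.5638, -0.1491, 0.1237]
ee_rot: [-2.031, -2.395, 0.0]
ft_force: [0.7, -0.5, -0.9]
grip_width: 0.618
t 6.6 pos [ 0.5638 -0.1491  0.1237] F [ 0.73 -0.46 -0.91] open 0.618 j [ 0.59  0.6  -0.59  1.75  0.41  0.92 -0.01]
lin [ 0.4056 -0.1156 -0.0084] rot [-0.0008 -0.0007  0.0032]
```

```bash
python3 -m handwheel '{"linear":[[0.03,-0.01,0],[0.1,-0.03,0],[0.2,-0.06,0.05],[0.3,-0.09,0.1],[0.37,-0.11,0.15],[0.405,-0.116,0.18],[0.405,-0.116,0.18],[0.405,-0.116,0.18],[0.405,-0.116,0.18]],"rot":[[0,0,0],[0,0,0],[0,0,0],[0,0,0],[0,0,0],[0,0,0],[0,0,0],[0,0,0],[0,0,0]]}'
python3 go.py .5368 -.0919 .019 9.2
python3 - <<'E'
from ov import *
s=manip.state()
for n,roi in(("top",(330,170,430,270)),("side",(230,160,370,280))):
    p,d=manip.capture(n); overlay(n,p,roi,5,f"pics/n_{n}.png",jar=s["eef_pos"]+[0,0,.0126])
E
```

```text
time_s: 7.35
eef_pos: [0.5379, -0.0946, 0.0972]
ee_rot: [2.036, 2.392, 0.0]
ft_force: [0.8, -0.2, 0.4]
grip_width: 0.617
t 7.35 pos [ 0.5379 -0.0946  0.0972] F [ 0.79 -0.18  0.35] open 0.617 j [ 0.5   0.58 -0.57  1.88  0.43  0.8  -0.14]
lin [ 0.0192 -0.0048  0.5217] rot [ 0.0005  0.0006 -0.0001]
```

View pics/n_side.png

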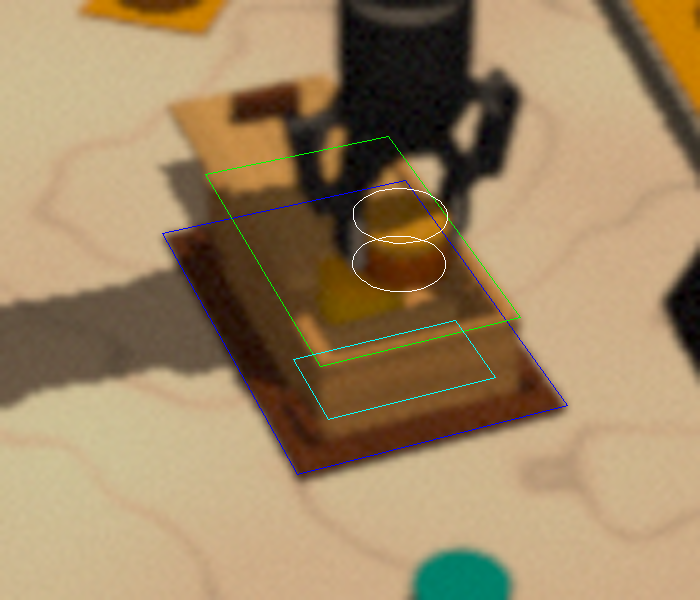

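View pics/n_top.png

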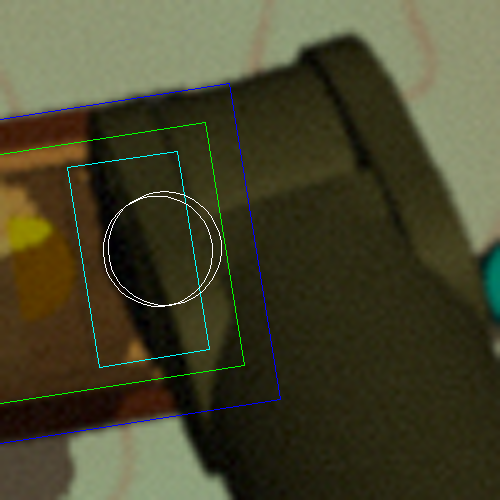

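```bash
python3 -m handwheel '{"linear":[[0.01,-0.002,0.04],[0.017,-0.004,0.1],[0.017,-0.004,0.2],[0.017,-0.004,0.28],[0.017,-0.004,0.35],[0.017,-0.004,0.39],[0.017,-0.004,0.39],[0.017,-0.004,0.39],[0.017,-0.004,0.39]],"rot":[[0,0,0],[0,0,0],[0,0,0],[0,0,0],[0,0,0],[0,0,0],[0,0,0],[0,0,0],[0,0,0]]}'
python3 go.py .5368 -.0919 .019 9.2
```

```text
time_s: 8.2
eef_pos: [0.5367, -0.0911, 0.0389]
ee_rot: [2.034, 2.393, 0.001]
ft_force: [-0.5, -0.1, -1.1]
grip_width: 0.615
t 8.2 pos [ 0.5367 -0.0911  0.0389] F [-0.49 -0.09 -1.09] open 0.615 j [ 0.45  0.66 -0.51  1.94  0.5   0.67 -0.21]
lin [-0.0054 -0.0003  0.1327] rot [0.0007 0.0001 0.0011]
```

```bash
python3 -m handwheel '{"linear":[[-0.005,0,0.02],[-0.006,0,0.04],[-0.006,0,0.06],[-0.006,0,0.075],[-0.006,0,0.075],[-0.006,0,0.075]],"rot":[[0,0,0],[0,0,0],[0,0,0],[0,0,0],[0,0,0],[0,0,0]]}'
python3 go.py .5368 -.0919 .018 9.2
python3 - <<'E'
from ov import *
s=manip.state()
for n,roi in(("side",(230,160,370,280)),):
    p,d=manip.capture(n); overlay(n,p,roi,5,f"pics/n2_{n}.png",jar=s["eef_pos"]+[0,0,.0126])
E
```

```text
time_s: 8.7
eef_pos: [0.5363, -0.0921, 0.0271]
ee_rot: [-2.035, -2.393, 0.0]
ft_force: [-0.9, -0.5, -0.3]
grip_width: 0.614
t 8.7 pos [ 0.5363 -0.0921  0.0271] F [-0.93 -0.53 -0.33] open 0.614 j [ 0.45  0.67 -0.5   1.95  0.52  0.65 -0.22]
lin [0.0008 0.0034 0.0608] rot [-0.0004 -0.0001  0.001 ]
```

View pics/n2_side.png

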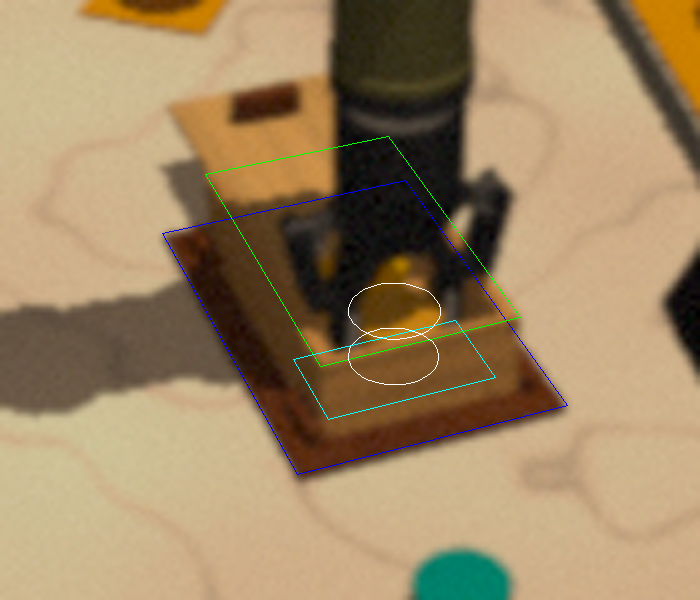

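```bash
python3 -m handwheel '{"linear":[[0,0,0.015],[0,0,0.03],[0,0,0.045],[0,0,0.052],[0,0,0.052],[0,0,0.052]],"rot":[[0,0,0],[0,0,0],[0,0,0],[0,0,0],[0,0,0],[0,0,0]]}'
python3 go.py .5368 -.0919 .018 9.2
```

```text
time_s: 9.25
eef_pos: [0.5364, -0.092, 0.0194]
ee_rot: [-2.035, -2.393, 0.0]
ft_force: [0.3, 0.0, -1.2]
grip_width: 0.615
t 9.25 pos [ 0.5364 -0.092   0.0194] F [ 0.33  0.05 -1.21] open 0.615 j [ 0.44  0.68 -0.49  1.95  0.53  0.63 -0.23]
lin [0.0003 0.0028 0.0092] rot [-0.0002 -0.0001  0.0011]
```

```bash
python3 -m handwheel '{"linear":[[0,0,0.006],[0,0,0.012],[0,0,0.012],[0,0,0.012]],"rot":[[0,0,0],[0,0,0],[0,0,0],[0,0,0]]}'
python3 go.py .5368 -.0919 .0165 9.2
```

```text
time_s: 9.58
eef_pos: [0.5365, -0.0921, 0.0177]
ee_rot: [-2.035, -2.393, -0.0]
ft_force: [0.9, -0.3, -1.1]
grip_width: 0.617
t 9.58 pos [ 0.5365 -0.0921  0.0177] F [ 0.9  -0.26 -1.12] open 0.617 j [ 0.44  0.69 -0.49  1.95  0.53  0.63 -0.23]
lin [0.0006 0.0024 0.0078] rot [-0.    -0.     0.001]
```

```bash
python3 -m handwheel '{"linear":[[0,0,0.005],[0,0,0.009],[0,0,0.009],[0,0,0.009]],"rot":[[0,0,0],[0,0,0],[0,0,0],[0,0,0]]}'
python3 go.py .5368 -.0919 .0165 9.2
```

```text
time_s: 9.92
eef_pos: [0.5365, -0.0921, 0.0175]
ee_rot: [2.034, 2.393, -0.0]
ft_force: [-3.5, -0.2, 12.2]
grip_width: 0.611
t 9.92 pos [ 0.5365 -0.0921  0.0175] F [-3.5  -0.16 12.24] open 0.611 j [ 0.44  0.69 -0.49  1.95  0.53  0.63 -0.23]
lin [0.0011 0.002  0.0066] rot [0.0005 0.0009 0.001 ]
```

```bash
python3 -m handwheel '{"linear":[[0,0,-0.006],[0,0,-0.006],[0,0,-0.006],[0,0,-0.006],[0,0,-0.006],[0,0,-0.006]],"rot":[[0,0,0],[0,0,0],[0,0,0],[0,0,0],[0,0,0],[0,0,0]]}' 0.77
python3 go.py .5368 -.0919 .0165 9.2
python3 - <<'E'
from ov import *
s=manip.state()
for n,roi in(("side",(230,160,370,280)),):
    p,d=manip.capture(n); overlay(n,p,roi,5,f"pics/n3_{n}.png",jar=(.5368,-.0919,.03))
E
```

```text
time_s: 10.42
eef_pos: [0.5364, -0.092, 0.0171]
ee_rot: [-2.035, -2.393, 0.0]
ft_force: [0.0, -0.5, 0.3]
grip_width: 0.768
t 10.42 pos [ 0.5364 -0.092   0.0171] F [ 0.   -0.47  0.35] open 0.768 j [ 0.44  0.69 -0.49  1.95  0.53  0.63 -0.23]
lin [0.0004 0.0029 0.0037] rot [-0.0003 -0.0002  0.001 ]
```

View pics/n3_side.png

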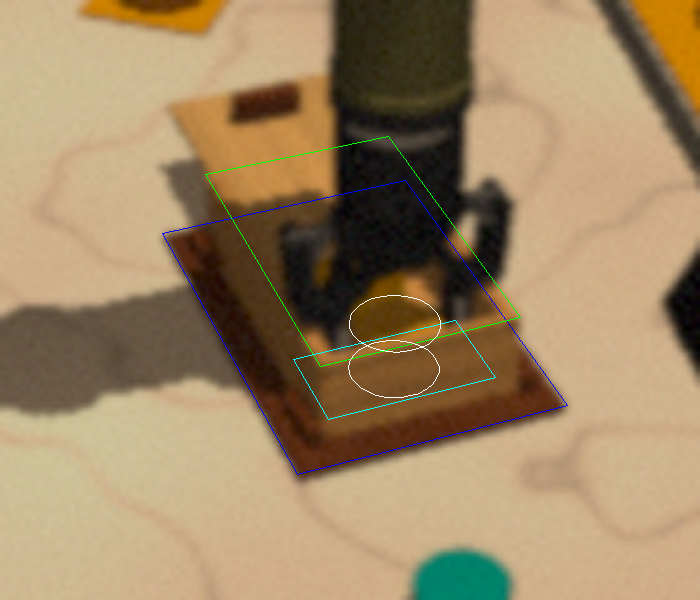

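```bash
python3 -m handwheel '{"linear":[[0,0,-0.02],[0,0,-0.06],[0,0,-0.12],[0,0,-0.2],[0,0,-0.3],[0,0,-0.42],[0,0,-0.55],[0,0,-0.7],[0,0,-0.85],[0,0,-1],[0,0,-1]],"rot":[[0,0,0],[0,0,0],[0,0,0],[0,0,0],[0,0,0],[0,0,0],[0,0,0],[0,0,0],[0,0,0],[0,0,0],[0,0,0]]}'
python3 go.py .49 .16 .15 9.2
python3 - <<'E'
from ov import *
s=manip.state()
for n,roi in(("side",(230,160,370,280)),):
    p,d=manip.capture(n); overlay(n,p,roi,5,f"pics/n4_{n}.png",jar=(.5368,-.0919,.03))
E
```

```text
time_s: 11.38
eef_pos: [0.5387, -0.0917, 0.1723]
ee_rot: [2.031, 2.389, 0.006]
ft_force: [0.6, -0.1, -0.1]
grip_width: 0.771
t 11.38 pos [ 0.5387 -0.0917  0.1723] F [ 0.6  -0.11 -0.1 ] open 0.771 j [ 0.54  0.49 -0.63  1.8   0.35  0.96 -0.07]
lin [ 1.7086 -0.0508  0.1449] rot [0.0066 0.0021 0.0013]
```

View pics/n4_side.png

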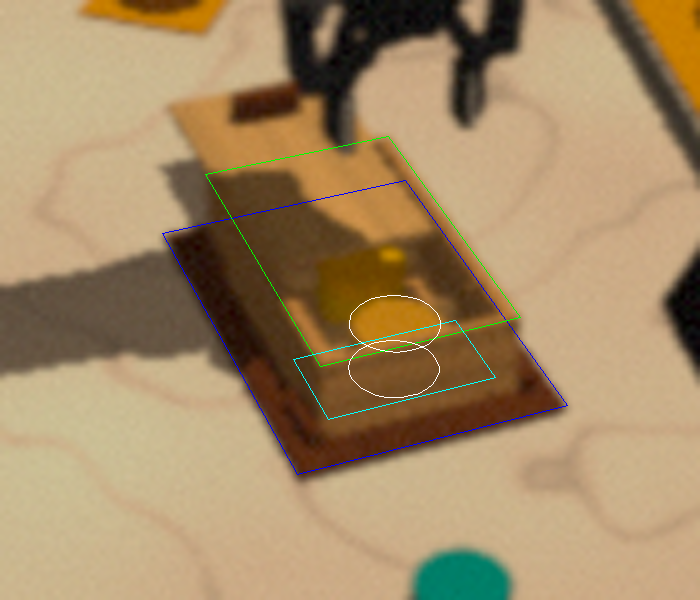

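```bash
python3 -m handwheel '{"linear":[[0.06,0,0],[0.17,0,0],[0.32,0,0],[0.5,0,0],[0.68,0,0],[0.84,0,0],[0.95,0,0],[1,0,0],[1,0,0]],"rot":[[0,0,-0.05],[0,0,-0.12],[0,0,-0.22],[0,0,-0.32],[0,0,-0.42],[0,0,-0.52],[0,0,-0.62],[0,0,-0.7],[0,0,-0.75]]}' 0.5
python3 go.py .5005 .1288 .15 99.2
```

```text
time_s: 12.18
eef_pos: [0.5114, 0.0586, 0.1672]
ee_rot: [-0.951, -2.993, -0.001]
ft_force: [0.3, -0.5, -0.7]
grip_width: 0.501
t 12.18 pos [0.5114 0.0586 0.1672] F [ 0.32 -0.46 -0.72] open 0.501 j [ 0.41  0.51 -0.86  1.88  0.46  0.97  0.3 ]
lin [0.3291 0.3405 0.1154] rot [ 9.000e-04 -7.000e-04 -7.407e-01]
```

```bash
python3 -m handwheel '{"linear":[[0.03,0.03,0],[0.1,0.1,0],[0.18,0.18,0.03],[0.26,0.26,0.06],[0.31,0.32,0.1],[0.329,0.34,0.11],[0.329,0.34,0.11],[0.329,0.34,0.11],[0.329,0.34,0.11],[0.329,0.34,0.11]],"rot":[[0,0,-0.05],[0,0,-0.12],[0,0,-0.22],[0,0,-0.32],[0,0,-0.42],[0,0,-0.52],[0,0,-0.62],[0,0,-0.7],[0,0,-0.74],[0,0,-0.74]]}'
python3 -m handwheel '{"linear":[[0,0,0],[0,0,0]],"rot":[[0,0,0],[0,0,0]]}'
python3 go.py .5005 .1288 .062 99.2
python3 - <<'E'
from ov import *
s=manip.state(); e=s["eef_pos"]
for n,roi in(("top",(230,170,390,290)),("side",(230,130,370,280))):
    p,d=manip.capture(n); overlay(n,p,roi,4,f"pics/p_{n}.png",extra=[(.023,.007,.1616,.077,(255,0,255)),(.056,.09725,.1986-.09725,.057,(0,200,255))])
    print(proj(n,[e]))
E
```

```text
time_s: 13.02
eef_pos: [0.5015, 0.1259, 0.1502]
ee_rot: [0.24, -3.131, -0.0]
ft_force: [-0.3, 0.0, -0.2]
grip_width: 0.497
time_s: 13.18
eef_pos: [0.5019, 0.126, 0.1506]
ee_rot: [0.235, -3.132, 0.0]
ft_force: [-0.0, -0.0, -0.7]
grip_width: 0.5
t 13.18 pos [0.5019 0.126  0.1506] F [-0.01 -0.03 -0.68] open 0.5 j [ 0.37  0.6  -1.05  1.89  0.62  1.02  0.77]
lin [0.006  0.0196 0.5907] rot [-0.0001 -0.0004 -0.0106]
[[268.14496375 233.62207987]]
[[282.84574842 158.25243399]]
```

View pics/p_side.png

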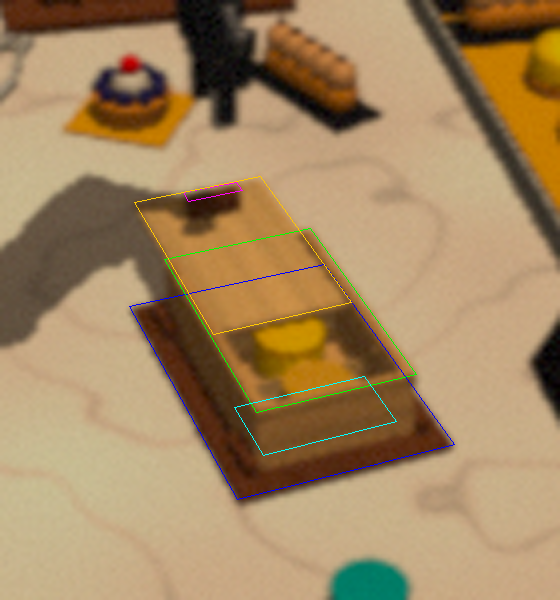

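View pics/p_top.png

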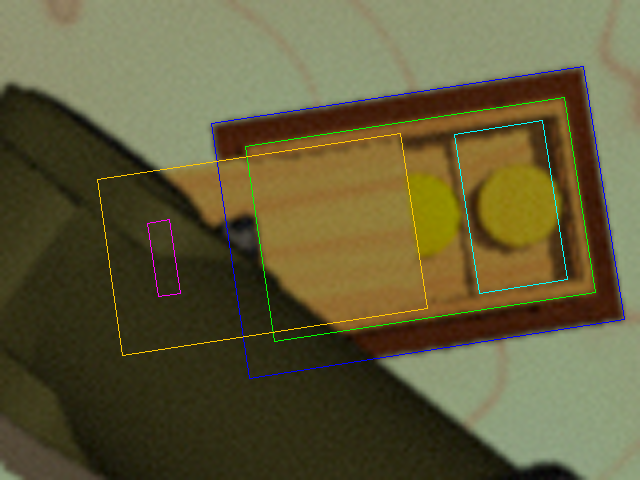

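```bash
python3 -m handwheel '{"linear":[[0.006,0.01,0.04],[0.006,0.019,0.1],[0.006,0.019,0.2],[0.006,0.019,0.3],[0.006,0.019,0.4],[0.006,0.019,0.48],[0.006,0.019,0.54],[0.006,0.019,0.57],[0.006,0.019,0.57],[0.006,0.019,0.57]],"rot":[[0,0,0],[0,0,0],[0,0,0],[0,0,0],[0,0,0],[0,0,0],[0,0,0],[0,0,0],[0,0,0],[0,0,0]]}'
python3 go.py .5005 .1288 .062 99.2
python3 - <<'E'
from ov import *
p,d=manip.capture("side"); overlay("side",p,(230,130,370,250),5,f"pics/p2.png",extra=[(.023,.007,.1616,.077,(255,0,255)),])
E
```

```text
time_s: 14.12
eef_pos: [0.5008, 0.1292, 0.0653]
ee_rot: [-0.238, 3.133, 0.0]
ft_force: [-0.2, 0.4, 0.8]
grip_width: 0.5
t 14.12 pos [0.5008 0.1292 0.0653] F [-0.19  0.39  0.76] open 0.5 j [ 0.29  0.71 -0.94  1.98  0.77  0.86  0.64]
lin [ 0.0022 -0.0021  0.0223] rot [ 0.0002  0.     -0.0087]
```

View pics/p2.png

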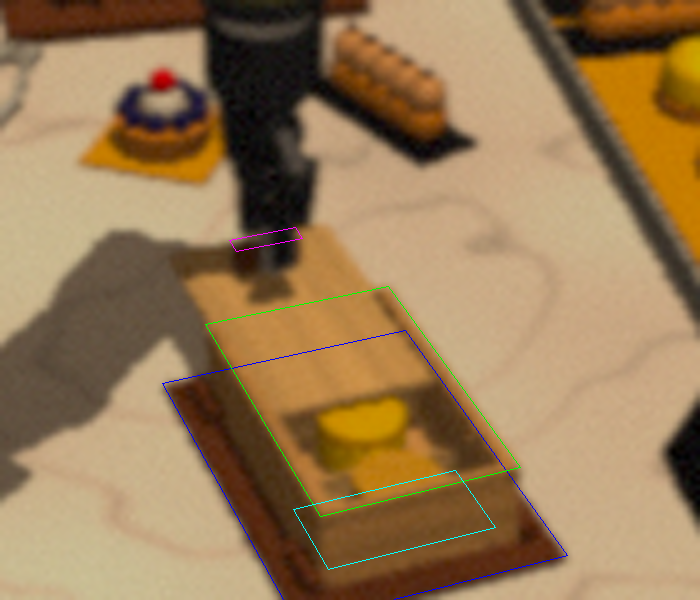

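```bash
python3 -m handwheel '{"linear":[[0,0,0.01],[0,0,0.01],[0,0,0.01],[0,0,0.01],[0,0,0.01],[0,0,0.01],[0,0,0.01]],"rot":[[0,0,-0.008],[0,0,-0.008],[0,0,-0.008],[0,0,-0.008],[0,0,-0.008],[0,0,-0.008],[0,0,-0.008]]}' 0.2
python3 go.py .5160 .0335 .063 99.2
```

```text
time_s: 14.75
eef_pos: [0.5007, 0.1289, 0.0638]
ee_rot: [-0.25, 3.131, 0.0]
ft_force: [-0.1, -0.1, -1.3]
grip_width: 0.197
t 14.75 pos [0.5007 0.1289 0.0638] F [-0.12 -0.06 -1.25] open 0.197 j [ 0.29  0.71 -0.94  1.99  0.77  0.86  0.64]
lin [ 6.000e-04 -6.438e-01  5.400e-03] rot [-0.      0.0001 -0.001 ]
```

```bash
python3 -m handwheel '{"linear":[[0,-0.01,0],[0,-0.03,0],[0,-0.06,0],[0,-0.1,0],[0,-0.14,0],[0,-0.18,0],[0,-0.22,0],[0,-0.26,0],[0,-0.3,0],[0,-0.34,0],[0,-0.38,0],[0,-0.41,0],[0,-0.44,0],[0,-0.46,0],[0,-0.47,0],[0,-0.47,0],[0,-0.47,0]],"rot":[[0,0,0],[0,0,0],[0,0,0],[0,0,0],[0,0,0],[0,0,0],[0,0,0],[0,0,0],[0,0,0],[0,0,0],[0,0,0],[0,0,0],[0,0,0],[0,0,0],[0,0,0],[0,0,0],[0,0,0]]}'
python3 go.py .5160 .0335 .063 99.2
python3 - <<'E'
from ov import *
for n,roi in(("top",(230,170,390,290)),("side",(230,130,370,270))):
    p,d=manip.capture(n); overlay(n,p,roi,4,f"pics/q_{n}.png")
E
```

```text
time_s: 16.17
eef_pos: [0.5119, 0.0594, 0.0638]
ee_rot: [-0.251, 3.131, 0.0]
ft_force: [-0.2, 0.7, -0.4]
grip_width: 0.196
t 16.17 pos [0.5119 0.0594 0.0638] F [-0.2   0.72 -0.37] open 0.196 j [ 0.43  0.71 -0.96  1.99  0.78  0.86  0.77]
lin [ 0.0007 -0.1749  0.0053] rot [ 0.0001  0.0001 -0.0009]
```

View pics/q_side.png

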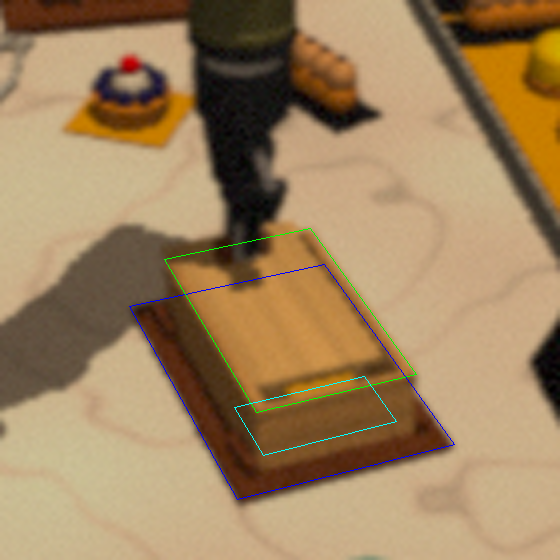

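View pics/q_top.png

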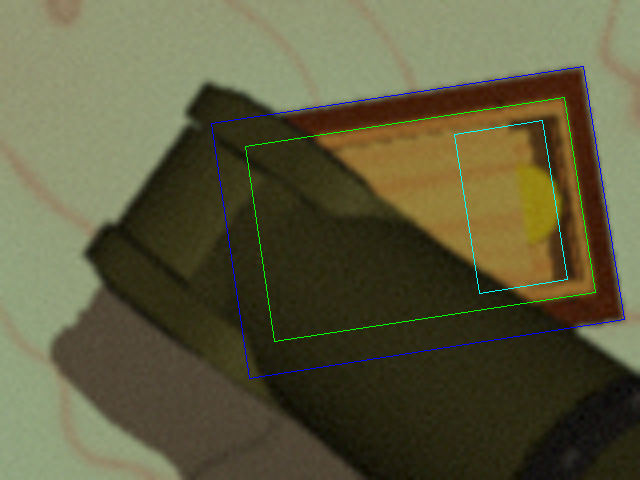

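```bash
python3 -m handwheel '{"linear":[[0,-0.02,0],[0,-0.04,0],[0,-0.06,0],[0,-0.08,0],[0,-0.09,0],[0,-0.09,0],[0,-0.09,0]],"rot":[[0,0,0],[0,0,0],[0,0,0],[0,0,0],[0,0,0],[0,0,0],[0,0,0]]}'
python3 go.py .5160 .0335 .063 99.2
```

```text
time_s: 16.85
eef_pos: [0.5141, 0.0457, 0.0637]
ee_rot: [0.25, -3.132, -0.0]
ft_force: [0.2, 1.0, -0.1]
grip_width: 0.203
t 16.85 pos [0.5141 0.0457 0.0637] F [ 0.19  1.05 -0.15] open 0.203 j [ 0.46  0.71 -0.96  1.99  0.78  0.86  0.8 ]
lin [ 0.0002 -0.0826  0.0047] rot [ 0.     -0.0001 -0.0014]
```

```bash
python3 -m handwheel '{"linear":[[0,-0.007,0],[0,-0.014,0],[0,-0.02,0],[0,-0.02,0],[0,-0.02,0]],"rot":[[0,0,0],[0,0,0],[0,0,0],[0,0,0],[0,0,0]]}'
python3 go.py .5160 .0335 .063 99.2
```

```text
time_s: 17.27
eef_pos: [0.5146, 0.0429, 0.0637]
ee_rot: [0.25, -3.132, 0.0]
ft_force: [0.3, -0.0, 0.6]
grip_width: 0.2
t 17.27 pos [0.5146 0.0429 0.0637] F [ 0.32 -0.03  0.55] open 0.2 j [ 0.47  0.71 -0.96  1.99  0.78  0.86  0.8 ]
lin [ 0.0004 -0.0635  0.0049] rot [-0.0001 -0.     -0.0011]
```

```bash
python3 -m handwheel '{"linear":[[0,-0.005,0],[0,-0.01,0],[0,-0.01,0],[0,-0.01,0]],"rot":[[0,0,0],[0,0,0],[0,0,0],[0,0,0]]}'
python3 go.py .5160 .0335 .063 99.2
python3 -m handwheel '{"linear":[[0,-0.005,0],[0,-0.01,0],[0,-0.01,0],[0,-0.01,0]],"rot":[[0,0,0],[0,0,0],[0,0,0],[0,0,0]]}'
python3 go.py .5160 .0335 .063 99.2
```

```text
time_s: 17.6
eef_pos: [0.5148, 0.0414, 0.0637]
ee_rot: [0.25, -3.132, 0.0]
ft_force: [-0.6, 0.9, -0.6]
grip_width: 0.196
t 17.6 pos [0.5148 0.0414 0.0637] F [-0.63  0.87 -0.59] open 0.196 j [ 0.47  0.71 -0.96  1.99  0.78  0.86  0.8 ]
lin [ 0.0003 -0.0535  0.0049] rot [-0.     -0.     -0.0011]
time_s: 17.93
eef_pos: [0.515, 0.0399, 0.0637]
ee_rot: [0.25, -3.132, 0.0]
ft_force: [-0.4, -0.1, -0.3]
grip_width: 0.203
t 17.93 pos [0.515  0.0399 0.0637] F [-0.36 -0.14 -0.29] open 0.203 j [ 0.47  0.71 -0.96  1.99  0.78  0.86  0.81]
lin [ 0.0004 -0.0434  0.0048] rot [-0.     -0.     -0.0011]
```

```bash
python3 -m handwheel '{"linear":[[0,-0.005,0],[0,-0.01,0],[0,-0.01,0],[0,-0.01,0]],"rot":[[0,0,0],[0,0,0],[0,0,0],[0,0,0]]}'
python3 go.py .5160 .0335 .063 99.2
```

```text
time_s: 18.27
eef_pos: [0.5153, 0.0386, 0.0638]
ee_rot: [-0.25, 3.131, 0.0]
ft_force: [-0.1, 0.5, -0.5]
grip_width: 0.2
t 18.27 pos [0.5153 0.0386 0.0638] F [-0.15  0.46 -0.49] open 0.2 j [ 0.47  0.71 -0.96  1.99  0.78  0.86  0.81]
lin [ 0.0009 -0.0342  0.0051] rot [ 0.0001  0.0001 -0.001 ]
```

```bash
python3 -m handwheel '{"linear":[[0,-0.003,0],[0,-0.006,0],[0,-0.008,0],[0,-0.008,0]],"rot":[[0,0,0],[0,0,0],[0,0,0],[0,0,0]]}'
python3 go.py .5160 .0335 .063 99.2
python3 - <<'E'
from ov import *
for n,roi in(("top",(230,170,390,290)),("side",(230,130,370,270))):
    p,d=manip.capture(n); overlay(n,p,roi,4,f"pics/r_{n}.png")
E
```

```text
time_s: 18.6
eef_pos: [0.5154, 0.0376, 0.0638]
ee_rot: [-0.251, 3.132, 0.001]
ft_force: [-0.6, 1.9, 0.6]
grip_width: 0.2
t 18.6 pos [0.5154 0.0376 0.0638] F [-0.55  1.88  0.62] open 0.2 j [ 0.48  0.71 -0.96  1.99  0.78  0.86  0.81]
lin [ 0.0006 -0.0278  0.0052] rot [ 0.0005  0.0001 -0.0008]
```

View pics/r_side.png

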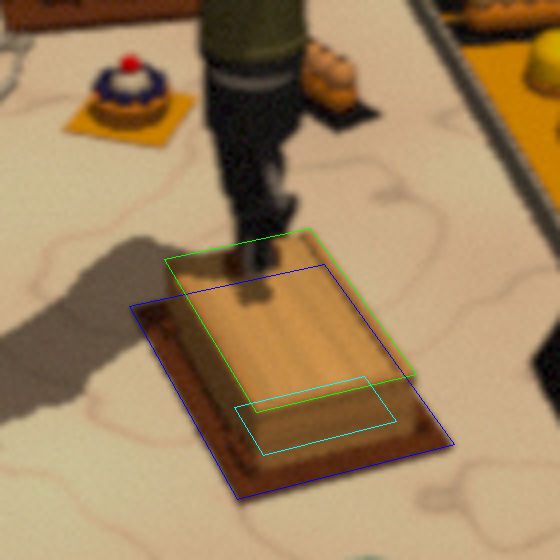

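View pics/r_top.png

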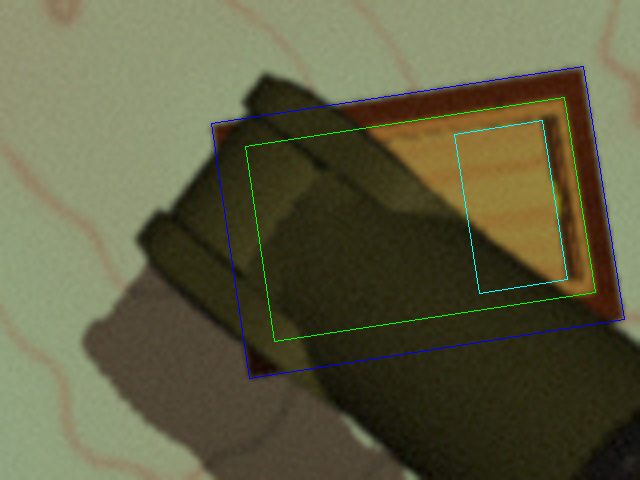

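```bash
for i in 1; do python3 -m handwheel '{"linear":[[0,-0.004,0],[0,-0.007,0],[0,-0.007,0]],"rot":[[0,0,0],[0,0,0],[0,0,0]]}'
python3 go.py .5160 .0335 .063 99.2; done
```

```text
time_s: 18.95
eef_pos: [0.5155, 0.0374, 0.0638]
ee_rot: [-0.252, 3.131, 0.003]
ft_force: [-1.2, 5.1, 1.1]
grip_width: 0.201
t 18.95 pos [0.5155 0.0374 0.0638] F [-1.2   5.13  1.06] open 0.201 j [ 0.48  0.71 -0.96  1.99  0.78  0.86  0.81]
lin [ 0.0011 -0.0259  0.0056] rot [ 0.0016  0.0004 -0.0002]
```

```bash
python3 -m handwheel '{"linear":[[0,-0.004,0],[0,-0.007,0],[0,-0.007,0]],"rot":[[0,0,0],[0,0,0],[0,0,0]]}'
python3 go.py .5160 .0335 .063 99.2
```

```text
time_s: 19.2
eef_pos: [0.5156, 0.037, 0.0638]
ee_rot: [-0.252, 3.131, 0.004]
ft_force: [-1.4, 7.0, -0.8]
grip_width: 0.201
t 19.2 pos [0.5156 0.037  0.0638] F [-1.42  7.03 -0.79] open 0.201 j [ 0.48  0.71 -0.96  1.99  0.78  0.86  0.82]
lin [ 0.0012 -0.0235  0.0056] rot [0.0025 0.0005 0.0003]
```

```bash
python3 -m handwheel '{"linear":[[0,-0.004,0],[0,-0.007,0],[0,-0.007,0]],"rot":[[0,0,0],[0,0,0],[0,0,0]]}'
python3 go.py .5160 .0335 .063 99.2
```

```text
time_s: 19.45
eef_pos: [0.5157, 0.0364, 0.0639]
ee_rot: [-0.253, 3.131, 0.005]
ft_force: [-0.7, 7.6, -0.4]
grip_width: 0.2
t 19.45 pos [0.5157 0.0364 0.0639] F [-0.71  7.58 -0.39] open 0.2 j [ 0.48  0.71 -0.96  1.99  0.78  0.86  0.82]
lin [ 0.0014 -0.0197  0.0057] rot [0.0032 0.0006 0.0006]
```

```bash
python3 -m handwheel '{"linear":[[0,-0.003,0],[0,-0.006,0],[0,-0.006,0]],"rot":[[0,0,0],[0,0,0],[0,0,0]]}'
python3 go.py .5160 .0335 .063 99.2
```

```text
time_s: 19.7
eef_pos: [0.5158, 0.036, 0.0639]
ee_rot: [-0.253, 3.131, 0.006]
ft_force: [-1.2, 9.5, -1.1]
grip_width: 0.201
t 19.7 pos [0.5158 0.036  0.0639] F [-1.23  9.45 -1.1 ] open 0.201 j [ 0.48  0.71 -0.96  1.99  0.78  0.86  0.82]
lin [ 0.0017 -0.0166  0.0057] rot [0.0038 0.0008 0.0009]
```

```bash
python3 -m handwheel '{"linear":[[0,-0.003,0],[0,-0.006,0],[0,-0.006,0]],"rot":[[0,0,0],[0,0,0],[0,0,0]]}'
python3 go.py .5160 .0335 .063 99.2
```

```text
time_s: 19.95
eef_pos: [0.516, 0.0355, 0.0639]
ee_rot: [-0.254, 3.131, 0.007]
ft_force: [-1.9, 10.7, -2.2]
grip_width: 0.203
t 19.95 pos [0.516  0.0355 0.0639] F [-1.95 10.74 -2.17] open 0.203 j [ 0.49  0.71 -0.96  1.99  0.78  0.86  0.82]
lin [ 0.0019 -0.0135  0.0058] rot [0.0044 0.0009 0.0013]
```

```bash
python3 -m handwheel '{"linear":[[0,-0.003,0],[0,-0.006,0],[0,-0.006,0]],"rot":[[0,0,0],[0,0,0],[0,0,0]]}'
python3 go.py .5160 .0335 .063 99.2
python3 - <<'E'
from ov import *
for n,roi in(("top",(330,180,410,270)),("side",(260,180,350,260))):
    p,d=manip.capture(n); overlay(n,p,roi,6,f"pics/s_{n}.png")
E
```

```text
time_s: 20.2
eef_pos: [0.516, 0.0351, 0.0639]
ee_rot: [-0.255, 3.131, 0.008]
ft_force: [-1.2, 10.9, -0.4]
grip_width: 0.198
t 20.2 pos [0.516  0.0351 0.0639] F [-1.23 10.92 -0.38] open 0.198 j [ 0.49  0.71 -0.96  1.99  0.78  0.86  0.82]
lin [ 0.0018 -0.0103  0.0058] rot [0.005  0.0009 0.0016]
```

View pics/s_side.png

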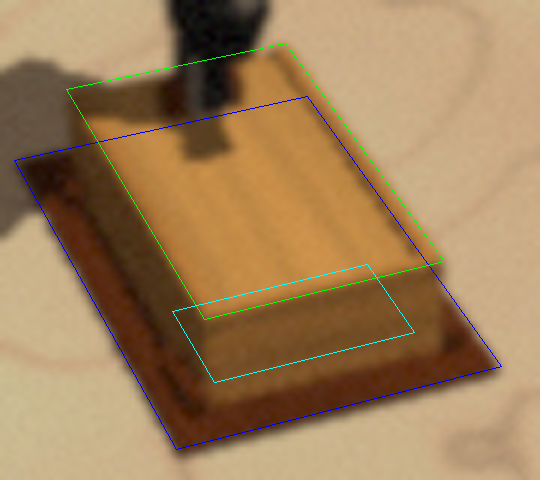

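View pics/s_top.png

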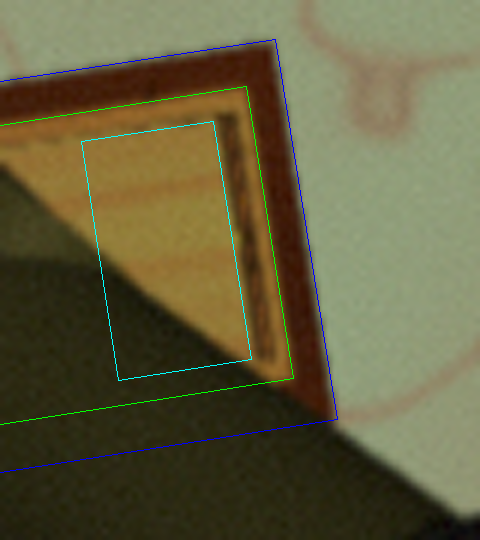

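The top view still shows a dark gap of about 3 px (roughly 7 mm) ahead of the lid's front edge, so this force is the ridge. I'll keep pushing in small steps.

```bash
python3 -m handwheel '{"linear":[[0,-0.003,0],[0,-0.006,0],[0,-0.006,0]],"rot":[[0,0,0],[0,0,0],[0,0,0]]}'
python3 go.py .5168 .029 .063 99.2
```

```text
time_s: 20.55
eef_pos: [0.5161, 0.0346, 0.0639]
ee_rot: [-0.255, 3.131, 0.009]
ft_force: [-1.8, 12.5, -1.7]
grip_width: 0.203
t 20.55 pos [0.5161 0.0346 0.0639] F [-1.77 12.47 -1.69] open 0.203 j [ 0.49  0.72 -0.96  1.99  0.78  0.86  0.83]
lin [ 0.0016 -0.0378  0.0057] rot [0.0056 0.001  0.0019]
```

```bash
python3 -m handwheel '{"linear":[[0,-0.003,0],[0,-0.006,0],[0,-0.006,0]],"rot":[[0,0,0],[0,0,0],[0,0,0]]}'
python3 go.py .5168 .029 .063 99.2
```

```text
time_s: 20.8
eef_pos: [0.5162, 0.0341, 0.0639]
ee_rot: [-0.255, 3.13, 0.01]
ft_force: [-2.6, 12.8, -2.6]
grip_width: 0.2
t 20.8 pos [0.5162 0.0341 0.0639] F [-2.6  12.8  -2.65] open 0.2 j [ 0.49  0.72 -0.96  1.99  0.78  0.86  0.83]
lin [ 0.0018 -0.0343  0.0057] rot [0.0061 0.0012 0.0022]
```

```bash
python3 -m handwheel '{"linear":[[0,-0.003,0],[0,-0.006,0],[0,-0.006,0]],"rot":[[0,0,0],[0,0,0],[0,0,0]]}'
python3 go.py .5168 .029 .063 99.2
```

```text
time_s: 21.05
eef_pos: [0.5163, 0.0335, 0.0639]
ee_rot: [-0.256, 3.13, 0.011]
ft_force: [-2.0, 13.6, -1.7]
grip_width: 0.204
t 21.05 pos [0.5163 0.0335 0.0639] F [-1.97 13.6  -1.69] open 0.204 j [ 0.49  0.72 -0.96  1.99  0.78  0.86  0.83]
lin [ 0.0018 -0.0299  0.0058] rot [0.0064 0.0012 0.0024]
```

```bash
python3 -m handwheel '{"linear":[[0,-0.003,0],[0,-0.005,0],[0,-0.005,0]],"rot":[[0,0,0],[0,0,0],[0,0,0]]}'
python3 go.py .5168 .029 .063 99.2
```

```text
time_s: 21.3
eef_pos: [0.517, 0.029, 0.0637]
ee_rot: [-0.252, 3.131, 0.002]
ft_force: [0.9, 3.9, 0.9]
grip_width: 0.2
t 21.3 pos [0.517  0.029  0.0637] F [0.85 3.87 0.92] open 0.2 j [ 0.49  0.72 -0.96  1.98  0.78  0.87  0.83]
lin [0.0012 0.0004 0.0048] rot [ 0.001   0.0003 -0.0001]
```

```bash
python3 -m handwheel '{"linear":[[0,-0.003,0],[0,-0.005,0],[0,-0.005,0]],"rot":[[0,0,0],[0,0,0],[0,0,0]]}'
python3 go.py .5168 .029 .063 99.2
```

```text
time_s: 21.55
eef_pos: [0.5171, 0.0281, 0.0638]
ee_rot: [-0.251, 3.131, 0.002]
ft_force: [0.0, 5.3, 0.7]
grip_width: 0.198
t 21.55 pos [0.5171 0.0281 0.0638] F [0.   5.3  0.71] open 0.198 j [ 0.5   0.71 -0.96  1.98  0.78  0.87  0.83]
lin [0.0008 0.0064 0.0056] rot [ 0.0011  0.0004 -0.0007]
```

```bash
python3 -m handwheel '{"linear":[[0,-0.003,0],[0,-0.005,0],[0,-0.005,0]],"rot":[[0,0,0],[0,0,0],[0,0,0]]}'
python3 go.py .5168 .029 .063 99.2
```

```text
time_s: 21.8
eef_pos: [0.5171, 0.028, 0.064]
ee_rot: [-0.251, 3.131, 0.003]
ft_force: [-0.4, 7.4, -0.3]
grip_width: 0.2
t 21.8 pos [0.5171 0.028  0.064 ] F [-0.37  7.39 -0.31] open 0.2 j [ 0.5   0.71 -0.96  1.98  0.78  0.87  0.83]
lin [0.0011 0.0067 0.0064] rot [ 0.002   0.0007 -0.0003]
```

It snapped home in the first of those three calls (force fell from 13.6 to 3.9 N). The two further steps I'd queued in the same batch pressed lightly on the cork, peaking at 7.4 N, which is under the 14 N limit. Backing off now.

```bash
python3 -m handwheel '{"linear":[[0,0.006,0],[0,0.012,0],[0,0.018,0],[0,0.018,0],[0,0.018,0]],"rot":[[0,0,0],[0,0,0],[0,0,0],[0,0,0],[0,0,0]]}'
python3 go.py .5168 .029 .063 99.2
```

```text
time_s: 22.22
eef_pos: [0.5169, 0.0293, 0.0638]
ee_rot: [-0.25, 3.131, -0.0]
ft_force: [0.1, 3.5, 0.1]
grip_width: 0.202
t 22.22 pos [0.5169 0.0293 0.0638] F [0.14 3.54 0.11] open 0.202 j [ 0.49  0.71 -0.96  1.98  0.78  0.87  0.83]
lin [ 0.0008 -0.002   0.0053] rot [-0.0001  0.0002 -0.001 ]
```

```bash
python3 -m handwheel '{"linear":[[0,0.006,0],[0,0.012,0],[0,0.012,0],[0,0.012,0]],"rot":[[0,0,0],[0,0,0],[0,0,0],[0,0,0]]}'
python3 go.py .5168 .029 .063 99.2
```

```text
time_s: 22.55
eef_pos: [0.5164, 0.0309, 0.0637]
ee_rot: [0.25, -3.131, 0.001]
ft_force: [-0.1, 2.2, -0.0]
grip_width: 0.199
t 22.55 pos [0.5164 0.0309 0.0637] F [-0.09  2.16 -0.03] open 0.199 j [ 0.49  0.71 -0.96  1.99  0.78  0.87  0.82]
lin [-0.0005 -0.0126  0.0048] rot [-0.0004 -0.0002 -0.0012]
```

```bash
python3 -m handwheel '{"linear":[[0,0.005,0],[0,0.01,0],[0,0.01,0],[0,0.01,0]],"rot":[[0,0,0],[0,0,0],[0,0,0],[0,0,0]]}'
python3 go.py .5168 .029 .063 99.2
```

```text
time_s: 22.88
eef_pos: [0.516, 0.0319, 0.0636]
ee_rot: [0.25, -3.131, 0.002]
ft_force: [0.7, 0.2, -0.5]
grip_width: 0.199
t 22.88 pos [0.516  0.0319 0.0636] F [ 0.75  0.17 -0.47] open 0.199 j [ 0.49  0.71 -0.96  1.99  0.78  0.87  0.82]
lin [-0.0024 -0.0201  0.0039] rot [-0.0009 -0.0007 -0.0014]
```

Unloaded. Next I'll open the fingers and lift straight up, clear of the pull.

```bash
python3 -m handwheel '{"linear":[[0,0,0],[0,0,0],[0,0,0],[0,0,0],[0,0,0]],"rot":[[0,0,0],[0,0,0],[0,0,0],[0,0,0],[0,0,0]]}' 0.45
python3 -m handwheel '{"linear":[[0,0,-0.03],[0,0,-0.1],[0,0,-0.25],[0,0,-0.4],[0,0,-0.6],[0,0,-0.8],[0,0,-0.95],[0,0,-1],[0,0,-1]],"rot":[[0,0,0],[0,0,0],[0,0,0],[0,0,0],[0,0,0],[0,0,0],[0,0,0],[0,0,0],[0,0,0]]}'
python3 -m handwheel '{"linear":[[0,0.1,0],[0,0.3,0],[0,0.5,0],[0,0.7,0],[0,0.9,0],[0,1,0],[0,1,0],[0,1,0]],"rot":[[0,0,0],[0,0,0],[0,0,0],[0,0,0],[0,0,0],[0,0,0],[0,0,0],[0,0,0]]}'
python3 - <<'E'
from ov import *
for n,roi in(("top",(250,170,400,280)),("side",(240,160,360,270))):
    p,d=manip.capture(n); np.savez(f"pics/{n}9.npz",p=p,d=d)
    overlay(n,p,roi,5,f"pics/u_{n}.png",extra=[(.056,.09725,.102-.09725,.057,(0,200,255)),(.023,.007,.065,.077,(255,0,255))])
    for k in("lid_end","pull"):
        for r in manip.tip_of(k,n)[:1]: print(n,k,r["score"],M.T@(atz(n,r["pixel"],.057 if k=="lid_end" else .067)[0][:2]-c))
E
```

```text
time_s: 23.3
eef_pos: [0.5162, 0.0326, 0.0637]
ee_rot: [0.25, -3.132, 0.0]
ft_force: [-0.5, -0.1, 0.8]
grip_width: 0.45
time_s: 24.05
eef_pos: [0.5171, 0.0332, 0.2162]
ee_rot: [-0.25, 3.128, -0.0]
ft_force: [0.2, 1.2, 0.2]
grip_width: 0.448
time_s: 24.72
eef_pos: [0.4916, 0.1811, 0.2128]
ee_rot: [0.254, -3.13, 0.001]
ft_force: [0.7, -0.2, -0.1]
grip_width: 0.456
top lid_end 0.74 [-0.00392909  0.10253904]
top pull 0.79 [0.00410821 0.06628582]
side lid_end 0.8 [-0.00435379  0.09219845]
side pull 0.56 [-0.0063978   0.06501539]
```

View pics/u_side.png

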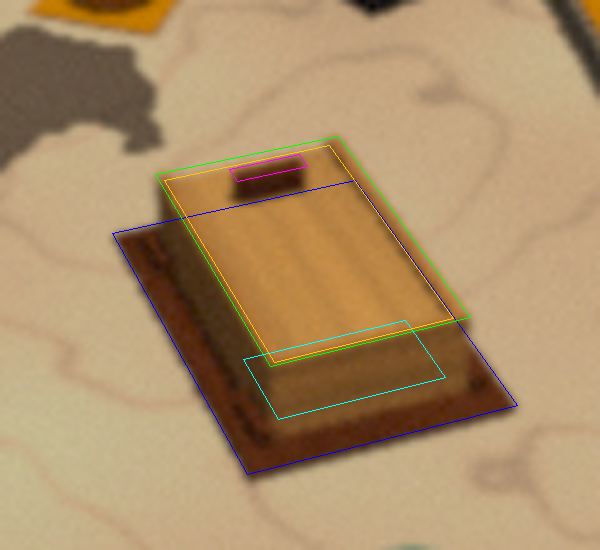

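View pics/u_top.png

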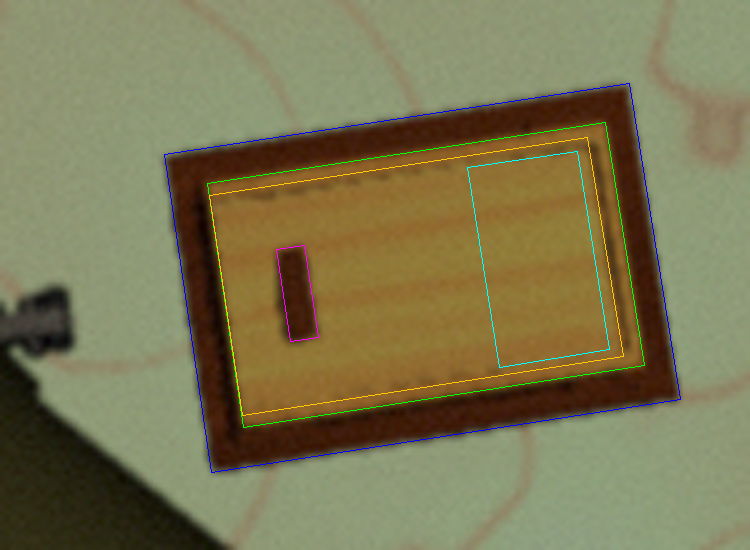

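Run:
```python
from h import *
a=np.load("pics/side0.npz")["p"].astype(int)
b=manip.capture("side")[0].astype(int); cv2.imwrite("pics/fin.png",b[:,:,::-1].astype(np.uint8))
for k,u,v in(("rasp",291,292),("blue",343,306),("tart",263,153),("eclair",308,148)):
    print(k,abs(a-b)[v-14:v+14,u-14:u+14].mean().round(2))
s=manip.state(); print(s["time_s"],s["ft_force"])
manip.job_done()
```

```text
rasp 10.44
blue 7.46
tart 9.03
eclair 8.23
25.0667 [-0.88496506  0.14732111  0.15624321]
the job is handed in; nothing more can be done
```

View pics/fin.png

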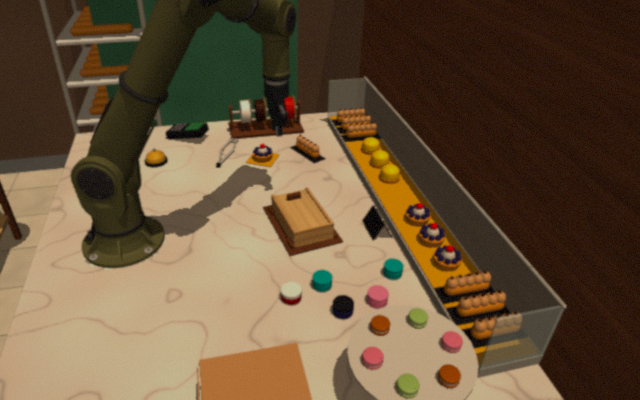

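The caramel jar (gold cap) is in the empty nest and the lid is latched shut; I handed the job in at 25 s.

**Jar:** It was lowered until it touched the nest floor, at about 12 N, then let go. It stood level in the nest in the view taken right after. It was still there just before the lid covered it.

**Lid:** I pushed the lid by its pull. The push rose to 13.6 N at the ridge and then fell to 3.9 N as the lid snapped home.
- **Overrun:** Two small steps I had queued before seeing the snap pressed it further onto the cork. The push I read peaked at 7.4 N, under the 14 N limit. I then backed off and let go.
- **Flushness:** The top view, the contact position and the pull network put the lid within about 1.5 mm of flush. The side-view network put its rear edge about 10 mm short of the mouth. I discounted that because its own reading for the pull, and the overlay, show the lid home.

**Other things:** In the last picture, the raspberry and blueberry jars, tart and eclair look to be where they started. A pixel comparison with the first picture was inconclusive because of noise and shadows. The two packed jars are under the lid, so I could not check them at the end. At the end the arm was clear of everything.

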